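Fit the lower plate in a waffle maker

TASK

Press the catch button on the waffle maker's handle and let the spring lid come up under your finger, steadying it at least half way so that it does not fly open. Then take the waffle plate (the one with the square grid) from the cooling rack by its tab, hook its rear lugs under the lip at the back of the well and lower the front by hand, without letting it drop, until the plate lies flat and fully home. Leave the lid open and the plate released, without knocking the other plate, the tools or the measuring cup out of place.

Things in the scene. Friction and masses are not known exactly. Their poses are not given: they have to be found in the camera images.
- waffle_maker: Single-waffle maker, brushed metal, 210 mm wide, fixed; front (handles) turned roughly to the robot. Origin: centre of its underside; x runs from front to rear (hinge), z up. All 'frame' numbers below are mm in this frame. Its open base has a well for the lower plate: x -74 to 87, y -79 to 79, rim at z 72. A black half-handle sticks out in front: x -168 to -98, |y| to 49, z 52 to 66.
- seat (a point): Where the waffle plate's origin lies when fully home, give or take 2.5 mm in x and 4 mm in y: frame (-1.5, 0, 62). Axes as the waffle maker's. The plate rests on two ledges at z 62: front x -74 to -55, rear x 45 to 87; between them a heater pan 8 mm deeper.
- lip (a point): Middle of the lower free edge of the steel lip that overhangs the rear of the well: frame (76, 0, 72). The lip is 5 mm thick (z 72 to 77) and as wide as the well; the slot under it is 10 mm high (z 62 to 72) and 11 mm deep, its rear wall at x 87.
- lid (a joint): Lid angle in rad: 0 shut (start, held by the catch), 1.65 fully open, just past upright, where it stays. A hinge spring throws it open: shut, it pushes up on the button with about 3.6 N, less as it opens. Let go when shut, it flies up at nearly 5 rad/s. Held back by a finger on the button or crossbar to half open (0.8 rad), it then finishes by itself at 2 to 2.5 rad/s.
- button_top (a point): Centre of the top of the catch button: grey, round, 20 mm across, in mid-crossbar of the lid's black U-shaped handle, 6 mm proud of it; frame (-154, 0, 108) when shut. It moves with the lid; its axes are the lid's. The lid (shut: x -100 to 105, top z 125; crossbar x -168 to -140, |y| to 49, top z 102) turns about a line along y through frame (100, 0, 82): front up and back.
- catch (a joint): How far the catch button is pressed, in m: 0 out, 0.005 fully down (about 3.3 N). From about 0.002 the hook below lets go, and the lid rises as the finger yields.
- waffle_plate: The lower waffle plate to be fitted: grey cast metal, deep square grid (4 x 4 pockets) on top, about 0.35 kg, loose. Starts flat, grid up, on the cooling rack, tab towards the robot. Origin: centre of its body's underside; x runs from tab to lugs, z up. Body 140 (x) x 150 (y) x 14 mm. At the front a flange (x -104 to -64, |y| to 18, z 12 to 18) carries the grip tab.
- plate_tab (a point): Point to pinch on the grip tab: plate frame (-102, 0, 39) mm. The tab is a flat upright blade at the plate's front: x -106 to -98 (8 mm thick), 30 mm wide (y), z 13 to 51; its faces look along the plate's x. This point is 12 mm below its top and 21 mm above the flange. Axes as the plate's.
- plate_lugs (a point): Midway between the tips of the two rear lugs, on the underside: plate frame (86, 0, 0) mm. The lugs are flat, x 70 to 86, 5 mm thick (z 0 to 5, level with the underside), 30 mm wide, at y 45 and -45. Axes as the plate's.
- flat_plate: The other plate of the set, on the same rack: same metal, outline, tab and lugs, but smooth on top. Not wanted. Origin and axes as the waffle plate's.
- cooling_rack: Wire cooling rack, 270 (x) x 410 (y) mm, top of the wires 22 mm above the table, fixed. Origin: centre, at table height. The two plates lie on its left and right halves, either way round.
- spatula: Wooden-handled spatula, 240 mm long, 65 mm wide, lying on the table between robot and rack. Origin: underside, middle of its length.
- brush: Wooden-handled brush, 200 mm long, 42 mm wide, lying on the table in front of the robot. Origin: underside, middle of its length.
- measuring_cup: Steel mug, 90 mm across, 110 mm high, at the right of the waffle maker. Origin: underside.

How it is judged:
By the outcome, as a careful person would: the job done as asked, in the order asked, and still so for the second after the job is handed in, with the robot touching nothing.
It also fails if it takes over 64 s, if anything falls off the work surface, if the arm or the gripper's body presses on something with over 40 N, if the wrist force passes 120 N, or if a joint passes its speed limit or range.

ROBOT

A 7-joint arm with a two-finger parallel gripper is mounted at the origin on the work surface. World frame = base frame: x ahead of the robot, y to its left, z up, the work surface at z = 0. Lengths are in m, angles in rad, forces in N, time in s.
With the tool pointing down it reaches from about 0.425 to 0.925 m from the base axis. Payload 6.8 kg.
Tool frame: the origin (TCP) lies at the very end of the fingers, on their centre line; the grasp point (between the pads) lies 19 mm behind it; z points along the fingers, x is the direction in which the jaws open and shut, and the axes are right-handed (so a half turn about z gives the same grasp; the last joint's range is limited). The gripper opens to 85 mm and grips with 20 to 120 N. Pads are 22 mm wide; open, the fingers measure 114 mm over their backs; the gripper's body (76 mm by 85 mm) begins 54 mm behind the grasp point. The pads swing forward as they close: fully open they stand 13 mm farther back than shut.
Start: joints at [1.091, 0.477, 0.022, 1.555, -0.011, 1.109, -0.083], TCP at [0.245, -0.629, 0.231] pointing down, gripper open.
Joint ranges: [-2.96, 2.96], [-0.34, 2.1], [-1.41, 1.46], [0.24, 2.44], [-1.37, 4.51], [0.17, 1.92], [-2.96, 2.96]. Speed limits (rad/s): [2.39, 2.39, 3.14, 3.14, 3.14, 3.14, 3.14].

INTERFACE

Orientations are given as a unit quaternion [w, x, y, z].
In Python, from station import get_obs, read_camera, calibration, hand_in, recognise, outline_of, place_of gives the robot as it stands.
- The arm moves only by the tool move_arm, never from a script. Its argument "steps" is a list of rows, each an object with "fingers": the finger opening in mm, from 0 to 85.4; "translation": the shift along the world's x, y, z in mm, a list of three; "turn": the turn about the world's z in rad. In form: [{"fingers": fingers, "translation": [dx, dy, dz], "turn": turn}, ...]. A call has 1 to 10 rows; each row shifts and turns the commanded pose from where the row before left it; what a row does not reach is not made up. A row lasts 1/8 s, in which the tool goes at most 62.5 mm and 10.7 degrees, less where a joint would pass 70% of its speed; a pose out of reach is approached as far as the arm can. A call with a gripper value outside its range is refused whole. The fingers move at their own pace and stop on an object; "newtons" is the grip in N (left out, the last holds). Time passes only in rows, so rows that do not move let the fingers close. It gives the time, the measured TCP pose, the force and the opening at its end, in the units of the state.
- get_obs(): the state, without advancing time (a new reading comes with each control period).
- read_camera(name): name is "side" or "top" or "wrist"; returns the picture (480x640x3 uint8, blue, green, red); there is no depth.
- calibration(name): a dict with "camera_matrix" (3x3 intrinsics, pixels), "rvec" (rotation vector, rad) and "tvec" (3), from world to camera coordinates, as OpenCV has them. Camera axes: x right, y down, z forward; pixel columns grow to the right and rows downward; lengths in m; the calibration is good to about 2 mm. The wrist camera is an equidistant fisheye: a pixel r from the principal point sees the ray r / f radians off the axis. A picture is of the moment at which its call begins: read the wrist's pose just before it. calibration takes no time and is no camera call; for the wrist camera it gives the pose at the moment of the call.
- hand_in(): hands the job in, once; it reports no verdict.
Trained networks look in the newest picture that a camera, given by its name, has taken for a name from the list of things; names that differ only in an ending like _2 or _b are one class to them, and where a whole thing is asked for, a point or a joint stands for the part that bears it (a point fixed in the world has none). Each returns a list of dicts, best first, with "conf" (0 to 1); they miss things now and then, are a little off and sometimes report something else, mostly with a low value. They report only what shows in the picture. A call takes as long as a camera call.
- recognise(camera, name): "xy" ([column, row] in pixels, amid what is visible of it).
- outline_of(camera, name): "mask" (480x640 bool, what is visible of it) and "xy" ([column, row] in pixels, amid what is visible of it).
- place_of(camera, name): "xy" ([column, row] in pixels: a listed point, or the origin of a listed thing).
The state is a dict: "t": time; "q": joint angles; "joint_vel": joint speeds; "joint_torque": joint torques, N m; "eef_pos": TCP position; "tool_rot": TCP orientation; "contact_force": force on the tool from outside, world axes, zero at the start; "torque": the same for the moment, N m; "gripper_width": opening from 0.0 (shut) to 1.0 (fully open).
Only numpy, scipy, OpenCV 4.12 (cv2) and the standard library are available. Lean on these libraries where they do the work, as an engineer would, in place of code of your own. Each camera call takes 0.05 s, during which the arm holds its last target.

## Working session

There is one attempt and no reset: what is moved stays moved. The work goes in short steps, Python scripts to look and compute and a tool call to move; the robot and the scene stay as the last step left them, time stands still between calls to the robot, and variables do not carry over. Pictures are saved under pics/ and viewed, and the job is handed in when it is done.

Besides the shell and the picture viewer there is one more tool, called after ">>>" by a JSON object that holds its "op" and its "data", one argument or row to a line. move_arm: Moves the arm, as the interface text tells. Its arguments: {"type":"object","properties":{"steps":{"type":"array"},"newtons":{"type":"number"}},"required":["steps"]}

```bash
mkdir -p pics; ls
python3 - <<'E'
from station import *
import cv2
print(get_obs())
for c in ["side","top","wrist"]:
    im=read_camera(c); cv2.imwrite(f"pics/{c}0.png",im)
    k=calibration(c); print(c,k)
    for n in ["waffle_maker","button_top","lip","seat","waffle_plate","plate_tab","plate_lugs","flat_plate","cooling_rack","measuring_cup","spatula","brush"]:
        try:
            r=place_of(c,n); print(c,n,[(round(x["conf"],2),[round(float(v),1) for v in x["xy"]]) for x in r[:3]])
        except Exception as e: print(c,n,e)
print(get_obs()["t"])
E
```

```text
pics
{'t': 0.0, 'q': array([ 1.09088033,  0.4777951 ,  0.0223227 ,  1.55644715, -0.01149343,
        1.10928439, -0.0830758 ]), 'joint_vel': array([ 0.00030119,  0.00151332,  0.00150564, -0.00037282,  0.00076775,
       -0.00031004, -0.00097328]), 'joint_torque': array([ 5.22937826e-04, -5.96461916e+01,  1.60831857e+00, -2.81188613e+01,
        1.25499425e-02,  9.36389377e-03,  3.54763677e-05]), 'eef_pos': array([ 0.24501482, -0.62833311,  0.23033055]), 'tool_rot': array([-4.53605372e-04,  8.25641074e-01, -5.64195003e-01, -7.80818377e-04]), 'contact_force': array([ 0.43212989, -0.76943846, -0.2366182 ]), 'torque': array([0.00489552, 0.02266562, 0.02705429]), 'gripper_width': 1.0001731362639843}
side {'camera_matrix': array([[551.86355082,   0.        , 310.04908476],
       [  0.        , 551.86355082, 238.86603463],
       [  0.        ,   0.        ,   1.        ]]), 'rvec': array([ 0.6718086 , -2.63176534,  1.13528076]), 'tvec': array([0.41811778, 0.29705882, 1.02541795])}
side waffle_maker [(0.96, [288.8, 225.9])]
side button_top [(0.56, [331.1, 225.1]), (0.4, [242.3, 325.3])]
si
[... 974 characters left out ...]
.79, [221.4, 219.7])]
top cooling_rack [(0.67, [182.4, 206.4])]
top measuring_cup [(0.6, [503.1, 238.1])]
top spatula [(0.89, [176.9, 336.1])]
top brush [(0.88, [331.1, 313.4])]
wrist {'camera_matrix': array([[371.64829954,   0.        , 319.11756373],
       [  0.        , 371.64829954, 237.64696315],
       [  0.        ,   0.        ,   1.        ]]), 'rvec': array([-2.40693714,  1.64416647,  0.21697692]), 'tvec': array([-0.67418649, -0.03517423,  0.37821435])}
wrist waffle_maker []
wrist button_top []
wrist lip []
wrist seat []
wrist waffle_plate []
wrist plate_tab []
wrist plate_lugs []
wrist flat_plate []
wrist cooling_rack []
wrist measuring_cup []
wrist spatula []
wrist brush []
1.95
```

View pics.

View pics/top0.png

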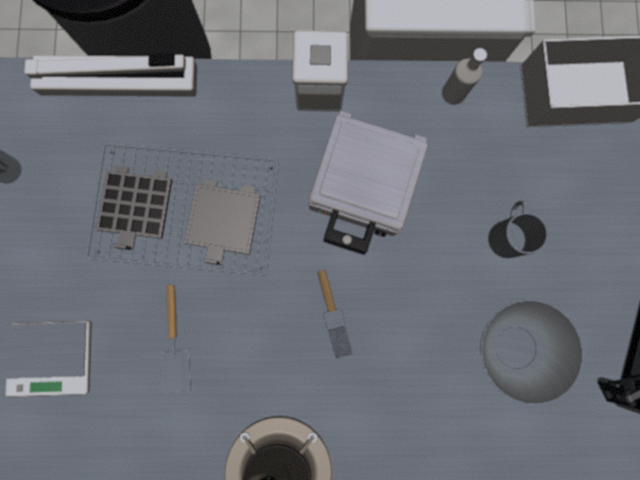

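View pics/side0.png

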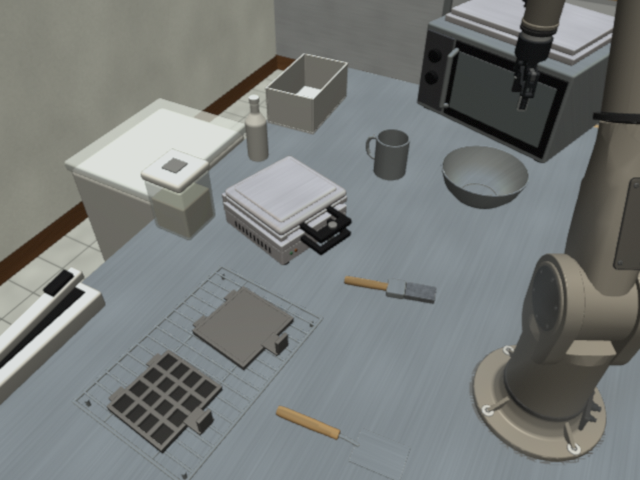

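Run:
```python
import cv2
t=cv2.imread("pics/top0.png"); s=cv2.imread("pics/side0.png")
cv2.imwrite("pics/z1.png",cv2.resize(t[105:265,295:445],(750,800)[:2] and (560,597),interpolation=cv2.INTER_CUBIC))
cv2.imwrite("pics/z2.png",cv2.resize(s[150:270,215:365],(750,600),interpolation=cv2.INTER_CUBIC))
cv2.imwrite("pics/z3.png",cv2.resize(t[140:280,80:280],(800,560),interpolation=cv2.INTER_CUBIC))
cv2.imwrite("pics/z4.png",cv2.resize(s[340:460,90:240],(750,600),interpolation=cv2.INTER_CUBIC))
```

```text
(no output)
```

View pics/z1.png

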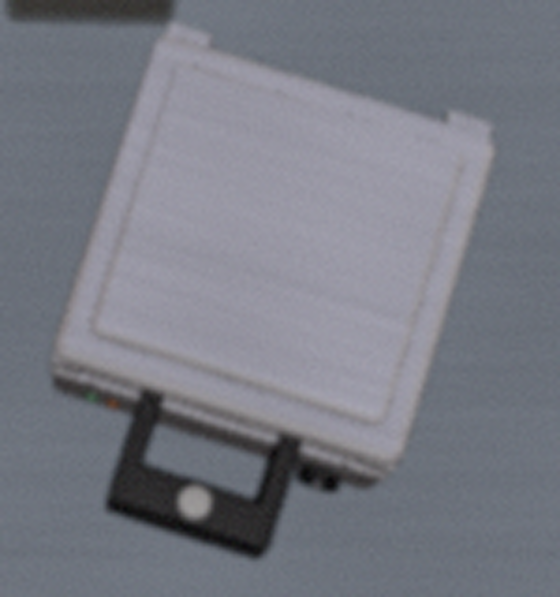

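View pics/z2.png

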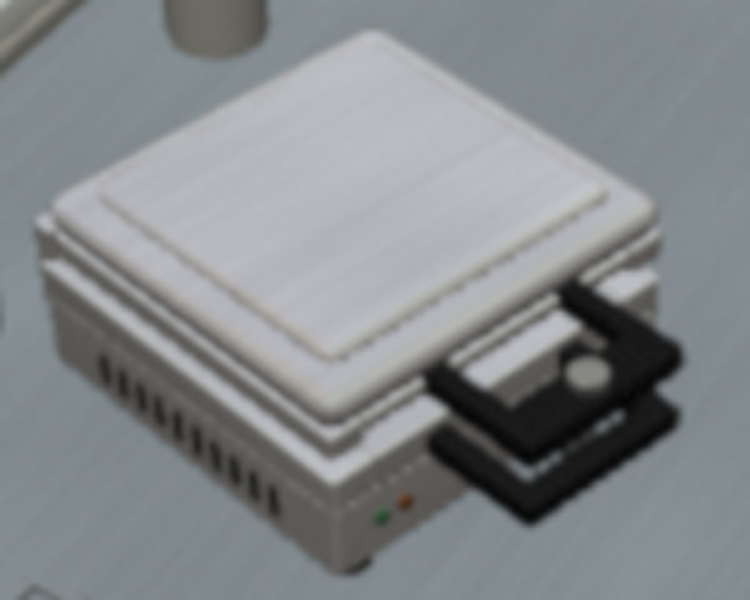

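View pics/z3.png

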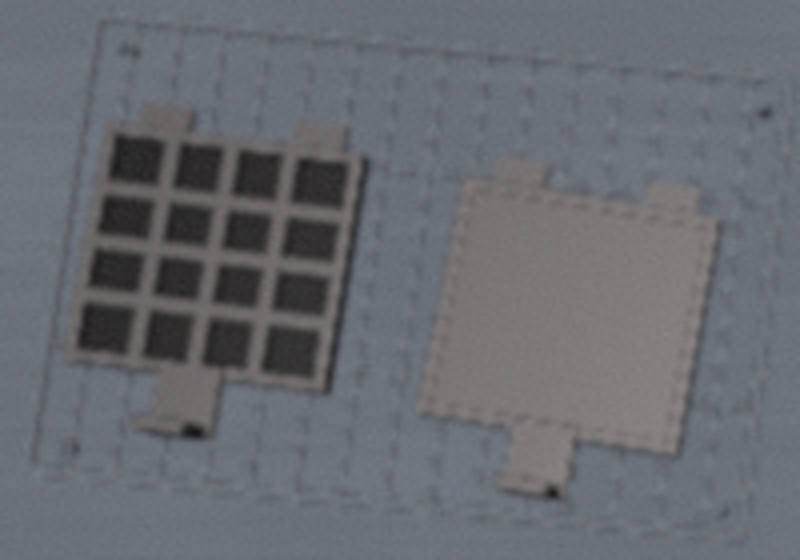

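View pics/z4.png

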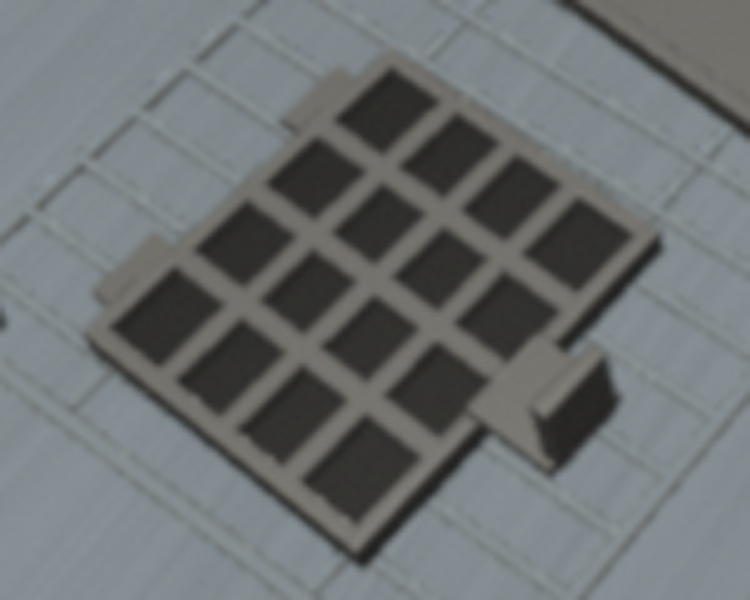

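```bash
cat > h.py <<'E'
import numpy as np, cv2
from station import *
from scipy.optimize import least_squares
K={c:calibration(c) for c in ["top","side"]}
def proj(c,P):
    k=K[c]; return cv2.projectPoints(np.asarray(P,float).reshape(-1,1,3),k["rvec"],k["tvec"],k["camera_matrix"],None)[0].reshape(-1,2)
def tf(p,P,z0):
    c,s=np.cos(p[2]),np.sin(p[2]); P=np.asarray(P)/1000.
    return np.c_[p[0]+c*P[:,0]-s*P[:,1],p[1]+s*P[:,0]+c*P[:,1],z0+P[:,2]]
def fit(obs,z0,p0):
    # obs: list (cam, px, local mm)
    def r(p):
        out=[]
        for c,px,l in obs:
            out+=list(proj(c,tf(p,[l],z0))[0]-px)
        return np.array(out)
    s=least_squares(r,p0,loss="soft_l1"); return s.x,r(s.x).reshape(-1,2)
E
python3 - <<'E'
from h import *
z1=lambda u,v:np.array([295+(u+.5)/3.733-.5,105+(v+.5)/3.731-.5])
z2=lambda u,v:np.array([215+(u+.5)/5-.5,150+(v+.5)/5-.5])
z3=lambda u,v:np.array([80+(u+.5)/4-.5,140+(v+.5)/4-.5])
z4=lambda u,v:np.array([90+(u+.5)/5-.5,340+(v+.5)/5-.5])
B=[("top",z1(195,502),(-154,0,108)),("side",z2(588,372),(-154,0,108)),
("top",z1(108,500),(-168,49,102)),("top",z1(262,553),(-168,-49,102)),
("side",z2(526,445),(-168,49,102)),("side",z2(682,352),(-168,-49,102)),
("side",z2(528,505),(-168,49,66)),("side",z2(680,408),(-168,-49,66))]
p,r=fit(B,0,[.7,-.1,-.3]);print("maker",p,np.degrees(p[2]));print(r.round(1))
C=[(70,75,14),(70,-75,14),(-70,-75,14),(-70,75,14)]
obs=[("top",z3(*a),l) for a,l in zip([(108,128),(365,158),(325,390),(70,360)],C)]+[("side",z4(*a),l) for a,l in zip([(90,330),(390,55),(660,238),(360,550)],C)]
q,r=fit(obs,.022,[.7,.3,-.1]);print("plate",q,np.degrees(q[2]));print(r.round(1))
for n,f,z0,P in [("tab",q,.022,[(-102,0,51),(-102,0,39),(86,0,0)]),("mk",p,0,[(-154,0,108),(-1.5,0,62),(76,0,72),(100,0,82)])]:
    print(n,tf(f,P,z0).round(4))
print(proj("top",tf(q,[(-102,0,51)],.022)),proj("side",tf(q,[(-102,0,51)],.022)))
t=cv2.imread("pics/top0.png");s=cv2.imread("pics/side0.png")
LP=[(-105,110,125),(-105,-110,125),(105,-110,125),(105,110,125),(-168,49,102),(-168,-49,102)]
for im,c in((t,"top"),(s,"side")):
    for a in proj(c,tf(p,[(x,y*102/110,z) for x,y,z in LP],0)): print(c,a.round(1))
E
```

```text
maker [ 0.64702881 -0.19600233 -0.33047198] -18.93464993753853
[[-0.8  0.1]
 [-0.4 -0.5]
 [-1.5 -0.4]
 [ 0.7  0.4]
 [ 0.2  0.3]
 [ 0.8 -1.3]
 [-0.4  0.2]
 [ 0.4 -0.7]]
plate [ 0.58892165  0.33645148 -0.11786067] -6.752918946140962
[[-1.4 -0.9]
 [-1.  -0.5]
 [-0.9  1.4]
 [-2.9  0.9]
 [-1.2 -0.5]
 [ 0.8 -2.8]
 [ 1.  -2.6]
 [ 0.3 -0.4]]
tab [[0.4876 0.3484 0.073 ]
 [0.4876 0.3484 0.061 ]
 [0.6743 0.3263 0.022 ]]
mk [[ 0.5014 -0.146   0.108 ]
 [ 0.6456 -0.1955  0.062 ]
 [ 0.7189 -0.2207  0.072 ]
 [ 0.7416 -0.2285  0.082 ]]
[[118.1098721  246.60729709]] [[204.29886473 414.36092782]]
top [308.2 200.7]
top [400.2 232.1]
top [430.  140.8]
top [340.2 110.7]
top [323.6 238.8]
top [364.  252.7]
side [282.  227.7]
side [348.9 188. ]
side [289.9 150.1]
side [224.2 183.5]
side [321.2 238.1]
side [350.7 219.4]
```

Run:
```python
from h import *
z1=lambda u,v:np.array([295+(u+.5)/3.733-.5,105+(v+.5)/3.731-.5])
z2=lambda u,v:np.array([215+(u+.5)/5-.5,150+(v+.5)/5-.5])
B=[("top",z1(195,502),(-154,0,108)),("side",z2(588,372),(-154,0,108)),
("top",z1(108,500),(-168,49,102)),("top",z1(262,553),(-168,-49,102)),
("side",z2(526,445),(-168,49,102)),("side",z2(682,352),(-168,-49,102)),
("side",z2(528,505),(-168,49,66)),("side",z2(680,408),(-168,-49,66))]
L=[("top",z1(60,360),-1,1),("top",z1(398,465),-1,-1),("top",z1(490,150),1,-1),("top",z1(160,45),1,1),
("side",z2(330,418),-1,1),("side",z2(655,215),-1,-1),("side",z2(372,30),1,-1),("side",z2(58,205),1,1)]
# include per-view 2D image shift (calibration error)
def r(p):
    sh={"top":p[6:8],"side":p[8:10]}
    o=[]
    for c,px,l in B: o+=list(proj(c,tf(p,[l],0))[0]+sh[c]-px)
    for c,px,a,b in L: o+=list(proj(c,tf(p,[(2.5+a*(102.5-p[4]),b*p[3],p[5])],0))[0]+sh[c]-px)
    o+=list(p[6:10]/1.0)+[(p[5]-120)/3,(p[4]-3)/3,(p[3]-102)/3]
    return np.array(o)
s=least_squares(r,[.647,-.196,-.32,102,3,120,0,0,0,0],x_scale=[.01,.01,.01,1,1,1,1,1,1,1],loss="soft_l1")
print(s.x.round(4),np.degrees(s.x[2])); print(r(s.x)[:32].reshape(-1,2).round(1))
p=s.x[:3]; print(tf(p,[(-154,0,108),(-1.5,0,62),(76,0,72)],0).round(4))
```

```text
[  0.6469  -0.1945  -0.3156 101.2082   3.4207 108.4314   0.3022   0.2742
  -0.3049   0.3859] -18.08248212911182
[[-0.2  0.7]
 [-0.2 -0.2]
 [-0.9  0.6]
 [ 1.5  0.8]
 [ 0.6  0.7]
 [ 0.8 -1.2]
 [ 0.   0.6]
 [ 0.4 -0.5]
 [-0.8 -1.2]
 [-1.2  0. ]
 [ 0.6 -0.7]
 [ 0.8 -0.8]
 [-0.2 -1.1]
 [-0.4 -0.4]
 [ 0.3  1.3]
 [-0.9  0.3]]
[[ 0.5006 -0.1467  0.108 ]
 [ 0.6455 -0.194   0.062 ]
 [ 0.7192 -0.2181  0.072 ]]
```

>>> {"op": "move_arm", "data": {
  "steps": [
    {"fingers":0,"translation":[25,48,6],"turn":-0.067},
    {"fingers":0,"translation":[25,48,6],"turn":-0.067},
    {"fingers":0,"translation":[25,48,6],"turn":-0.067},
    {"fingers":0,"translation":[25,48,6],"turn":-0.067},
    {"fingers":0,"translation":[25,48,0],"turn":-0.067},
    {"fingers":0,"translation":[25,48,0],"turn":-0.067},
    {"fingers":0,"translation":[25,48,0],"turn":-0.067},
    {"fingers":0,"translation":[25,48,0],"turn":-0.067},
    {"fingers":0,"translation":[25,48,0],"turn":-0.067},
    {"fingers":0,"translation":[25,48,0],"turn":-0.067}
  ]
}}

```text
t: 3.2
eef_pos: [0.4959, -0.1474, 0.2557]
tool_rot: [0.0, -0.593, 0.805, -0.0]
contact_force: [0.9, 0.2, 0.2]
gripper_width: 0.002
```

Look with the wrist camera from here.

Run:
```python
from h import *
o=get_obs();print(o["eef_pos"],o["contact_force"])
k=calibration("wrist"); im=read_camera("wrist"); cv2.imwrite("pics/w1.png",im)
R=cv2.Rodrigues(k["rvec"])[0]; print("cam pos",-R.T@k["tvec"],"axis",R[2])
np.savez("w1.npz",**k)
print(place_of("wrist","button_top"),recognise("wrist","catch"))
```

```text
[ 0.49593503 -0.14736974  0.25566382] [0.90797948 0.21116879 0.24534514]
cam pos [ 0.55762542 -0.16602401  0.3995067 ] axis [-0.24826829  0.07612427 -0.96569558]
[{'xy': [317.6, 222.3], 'conf': 0.75}] []
```

View pics/w1.png

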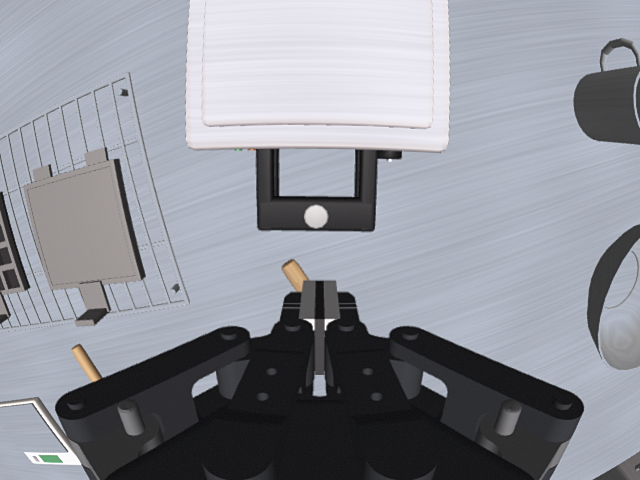

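```bash
cat >> h.py <<'E'
def wray(k,px):
    M=k["camera_matrix"]; d=(np.array(px,float)-M[:2,2]); r=np.hypot(*d); th=r/M[0,0]
    v=np.array([*(d/r*np.sin(th)),np.cos(th)]); R=cv2.Rodrigues(np.asarray(k["rvec"]))[0]
    return -R.T@k["tvec"], R.T@v
def wat(k,px,z):
    c,d=wray(k,px); return c+d*(z-c[2])/d[2]
E
python3 - <<'E'
from h import *
k=dict(np.load("w1.npz"))
print(wat(k,(316,216),.108))
a=wat(k,(258,230),.102);b=wat(k,(376,229.5),.102);print(a,b,np.linalg.norm(a-b),np.degrees(np.arctan2(*(a-b)[:2])))
a=wat(k,(187,148),.115);b=wat(k,(449,148),.115);print(a,b,np.linalg.norm(a-b),np.degrees(np.arctan2(*(a-b)[:2])))
E
```

```text
[ 0.50056531 -0.14596516  0.108     ]
[ 0.50246958 -0.09595132  0.102     ] [ 0.47385977 -0.18978564  0.102     ] 0.09809892687105073 16.956308609782553
[ 0.58547297 -0.06552109  0.115     ] [ 0.52418349 -0.26325086  0.115     ] 0.20701077484531405 17.221652712816425
```

>>> {"op": "move_arm", "data": {
  "steps": [
    {"fingers":0,"translation":[7.5,0.5,-40],"turn":0},
    {"fingers":0,"translation":[0,0,-50],"turn":0},
    {"fingers":0,"translation":[0,0,-40],"turn":0},
    {"fingers":0,"translation":[0,0,-10],"turn":0},
    {"fingers":0,"translation":[0,0,-3],"turn":0},
    {"fingers":0,"translation":[0,0,0],"turn":0}
  ]
}}

```text
t: 4.1
eef_pos: [0.5037, -0.149, 0.1137]
tool_rot: [0.001, -0.594, 0.804, -0.001]
contact_force: [-0.5, -0.2, 0.2]
gripper_width: 0.003
```

>>> {"op": "move_arm", "data": {
  "steps": [
    {"fingers":0,"translation":[0,1,-4],"turn":0},
    {"fingers":0,"translation":[0,0,-2],"turn":0},
    {"fingers":0,"translation":[0,0,-1.5],"turn":0},
    {"fingers":0,"translation":[0,0,-1.5],"turn":0},
    {"fingers":0,"translation":[0,0,0],"turn":0}
  ]
}}

```text
t: 4.72
eef_pos: [0.5036, -0.1475, 0.1036]
tool_rot: [0.001, -0.594, 0.804, -0.001]
contact_force: [3.1, -0.8, 3.9]
gripper_width: -0.001
```

Run:
```python
import numpy as np
ph=np.arange(0,1.25,.08)
bx=100-254*np.cos(ph)+26*np.sin(ph); bz=82+254*np.sin(ph)+26*np.cos(ph)
off=np.clip(3+ph*27,3,11); x=bx+off; z=bz.copy(); z[0]=104
d=np.c_[np.diff(x)*.956,np.diff(x)*-.294,np.diff(z)].round(1)
for p,r in zip(ph[1:],d): print(round(p,2),r)
```

```text
0.08 [ 4.8 -1.5 24.2]
0.16 [ 6.4 -2.  19.9]
0.24 [ 7.9 -2.4 19.5]
0.32 [ 8.7 -2.7 18.9]
0.4 [ 8.7 -2.7 18.3]
0.48 [10.1 -3.1 17.5]
0.56 [11.4 -3.5 16.6]
0.64 [12.6 -3.9 15.6]
0.72 [13.8 -4.2 14.5]
0.8 [14.8 -4.6 13.3]
0.88 [15.8 -4.9 12. ]
0.96 [16.7 -5.1 10.7]
1.04 [17.4 -5.4  9.2]
1.12 [18.1 -5.6  7.7]
1.2 [18.6 -5.7  6.2]
```

>>> {"op": "move_arm", "data": {
  "steps": [
    {"fingers":0,"translation":[1,0,10],"turn":0},
    {"fingers":0,"translation":[4,-1.5,14],"turn":0},
    {"fingers":0,"translation":[6.4,-2,20],"turn":0},
    {"fingers":0,"translation":[8,-2.4,19.5],"turn":0}
  ]
}}

```text
t: 5.22
eef_pos: [0.5212, -0.1531, 0.1679]
tool_rot: [-0.001, -0.594, 0.804, 0.001]
contact_force: [-2.0, -0.3, 3.0]
gripper_width: -0.002
```

>>> {"op": "move_arm", "data": {
  "steps": [
    {"fingers":0,"translation":[8.7,-2.7,19],"turn":0},
    {"fingers":0,"translation":[8.7,-2.7,18],"turn":0},
    {"fingers":0,"translation":[10,-3.1,17.5],"turn":0},
    {"fingers":0,"translation":[11.4,-3.5,16.5],"turn":0},
    {"fingers":0,"translation":[12.6,-3.9,15.5],"turn":0}
  ]
}}

```text
t: 5.85
eef_pos: [0.5734, -0.1696, 0.2547]
tool_rot: [-0.0, -0.594, 0.804, -0.0]
contact_force: [0.4, -2.1, 0.4]
gripper_width: 0.001
```

Run:
```python
from h import *
s=read_camera("side"); cv2.imwrite("pics/s2.png",cv2.resize(s[60:260,200:450],(750,600)))
print(get_obs()["contact_force"])
```

```text
[ 1.46523176 -1.48309439  4.95895341]
```

View pics/s2.png

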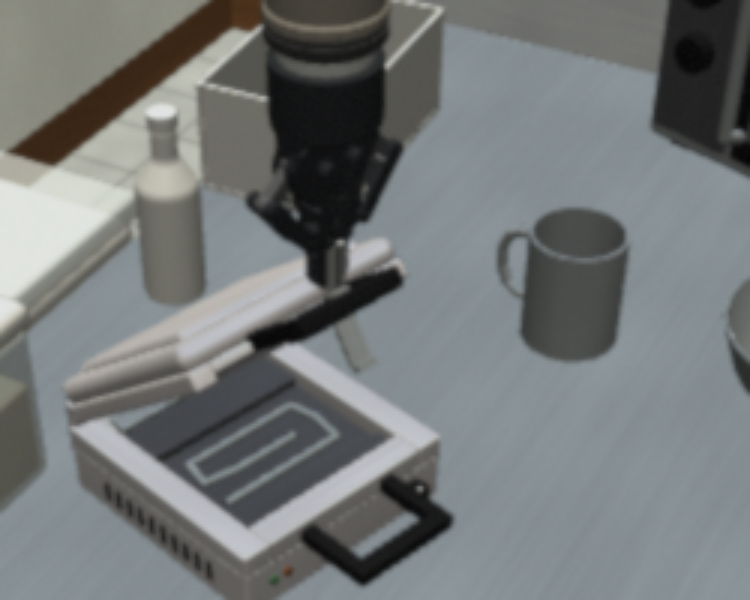

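>>> {"op": "move_arm", "data": {
  "steps": [
    {"fingers":0,"translation":[13.8,-4.2,14.5],"turn":0},
    {"fingers":0,"translation":[14.8,-4.6,13.3],"turn":0},
    {"fingers":0,"translation":[15.8,-4.9,12],"turn":0},
    {"fingers":0,"translation":[16.7,-5.1,10.7],"turn":0},
    {"fingers":0,"translation":[17.4,-5.4,9.2],"turn":0}
  ]
}}

```text
t: 6.52
eef_pos: [0.6519, -0.1938, 0.3137]
tool_rot: [-0.0, -0.594, 0.804, 0.0]
contact_force: [1.8, -1.2, -0.2]
gripper_width: -0.004
```

>>> {"op": "move_arm", "data": {
  "steps": [
    {"fingers":0,"translation":[16,-5,25],"turn":0},
    {"fingers":0,"translation":[10,-3,40],"turn":0},
    {"fingers":0,"translation":[0,0,30],"turn":0},
    {"fingers":0,"translation":[0,0,0],"turn":0},
    {"fingers":0,"translation":[0,0,0],"turn":0}
  ]
}}

```text
t: 7.15
eef_pos: [0.6772, -0.2011, 0.407]
tool_rot: [-0.001, -0.594, 0.804, 0.001]
contact_force: [1.0, -0.0, 0.5]
gripper_width: -0.003
```

Run:
```python
from h import *
s=read_camera("side"); cv2.imwrite("pics/s3.png",s)
print(get_obs()["contact_force"])
```

```text
[-0.89285729 -0.42743488 -0.06691973]
```

View pics/s3.png

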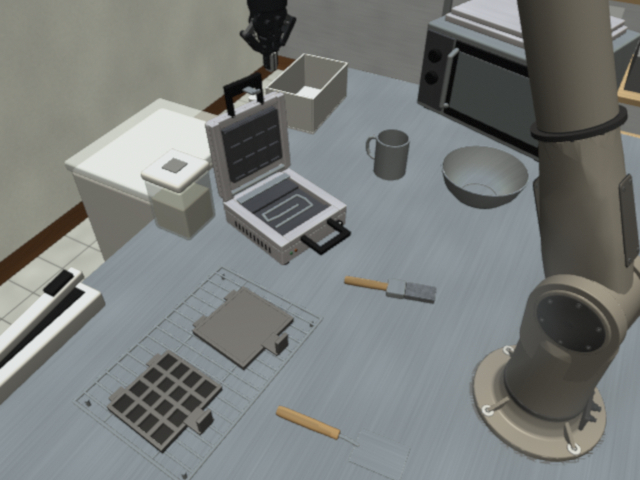

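Run:
```python
from h import *
print(get_obs()["q"].round(2))
```

```text
[ 0.28  0.45 -0.12  1.21  0.05  1.49 -1.71]
```

>>> {"op": "move_arm", "data": {
  "steps": [
    {"fingers":0,"translation":[-40,10,0],"turn":0},
    {"fingers":0,"translation":[-50,10,-10],"turn":0},
    {"fingers":0,"translation":[-50,10,-10],"turn":0},
    {"fingers":0,"translation":[-30,10,-20],"turn":0}
  ]
}}

```text
t: 7.7
eef_pos: [0.5053, -0.1613, 0.3672]
tool_rot: [-0.0, -0.594, 0.805, 0.0]
contact_force: [0.7, -1.1, 0.7]
gripper_width: 0.0
```

Run:
```python
from h import *
print(get_obs()["q"].round(2))
k=calibration("wrist"); im=read_camera("wrist"); cv2.imwrite("pics/w2.png",im); np.savez("w2.npz",**k)
print(place_of("wrist","lip"),place_of("wrist","seat"))
```

```text
[ 0.33  0.14 -0.15  1.71  0.02  1.3  -1.7 ]
[{'xy': [309.2, 9.5], 'conf': 0.92}] [{'xy': [307.8, 76.7], 'conf': 0.87}]
```

View pics/w2.png

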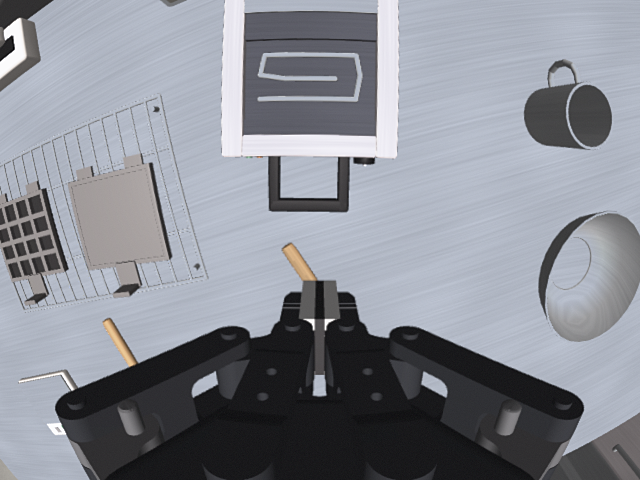

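Run:
```python
from h import *
k=dict(np.load("w2.npz"))
def wp(p,l):  # frame fit via wrist rays
    return
for a,b,z in [((244,135),(378,135),.072),((269,211),(350,211),.066),((309.2,9.5),(307.8,76.7),.0)]:
    if z: 
        A=wat(k,a,z);B=wat(k,b,z);print(A,B,np.linalg.norm(A-B),np.degrees(np.arctan2(*(A-B)[:2])),(A+B)/2)
print("lip",wat(k,(309.2,9.5),.072),"seat",wat(k,(307.8,76.7),.062))
p=[.6477,-.1913,np.radians(-17.1)]
print(tf(p,[(-74,0,72),(-168,0,66),(76,0,72),(-1.5,0,62)],0))
```

```text
[ 0.59978402 -0.09749016  0.072     ] [ 0.55269674 -0.24831082  0.072     ] 0.15800025741755616 17.338732508006906 [ 0.57624038 -0.17290049  0.072     ]
[ 0.50244474 -0.09611724  0.066     ] [ 0.47313383 -0.19085814  0.066     ] 0.0991714007692227 17.191004414558723 [ 0.48778928 -0.14348769  0.066     ]
lip [ 0.72355441 -0.21620204  0.072     ] seat [ 0.64422576 -0.18997709  0.062     ]
[[ 0.57697132 -0.16954102  0.072     ]
 [ 0.48712677 -0.14190123  0.066     ]
 [ 0.72034027 -0.21364706  0.072     ]
 [ 0.64626631 -0.19085894  0.062     ]]
```

>>> {"op": "move_arm", "data": {
  "steps": [
    {"fingers":85,"translation":[0,50,-10],"turn":0.175},
    {"fingers":85,"translation":[0,50,-10],"turn":0.175},
    {"fingers":85,"translation":[0,50,-10],"turn":0.175},
    {"fingers":85,"translation":[0,50,-10],"turn":0.175},
    {"fingers":85,"translation":[0,50,-10],"turn":0.175},
    {"fingers":85,"translation":[0,50,-10],"turn":0.175},
    {"fingers":85,"translation":[0,50,-10],"turn":0.175},
    {"fingers":85,"translation":[0,50,-10],"turn":0.175},
    {"fingers":85,"translation":[-5,50,-10],"turn":0.175},
    {"fingers":85,"translation":[-10,50,-10],"turn":0.175}
  ]
}}

```text
t: 9.1
eef_pos: [0.494, 0.3405, 0.2673]
tool_rot: [-0.0, 0.998, -0.057, -0.0]
contact_force: [0.4, -0.8, -0.2]
gripper_width: 0.995
```

Run:
```python
from h import *
print(get_obs()["q"].round(2))
k=calibration("wrist"); im=read_camera("wrist"); cv2.imwrite("pics/w3.png",im); np.savez("w3.npz",**k)
print(place_of("wrist","plate_tab"),place_of("wrist","waffle_plate"),place_of("wrist","plate_lugs"))
```

```text
[-0.21  0.39 -0.65  1.67  0.25  1.17 -1.04]
[{'xy': [310.4, 201.0], 'conf': 0.56}] [{'xy': [411.6, 196.0], 'conf': 0.93}] [{'xy': [480.1, 197.1], 'conf': 0.59}, {'xy': [313.5, 199.6], 'conf': 0.51}]
```

View pics/w3.png

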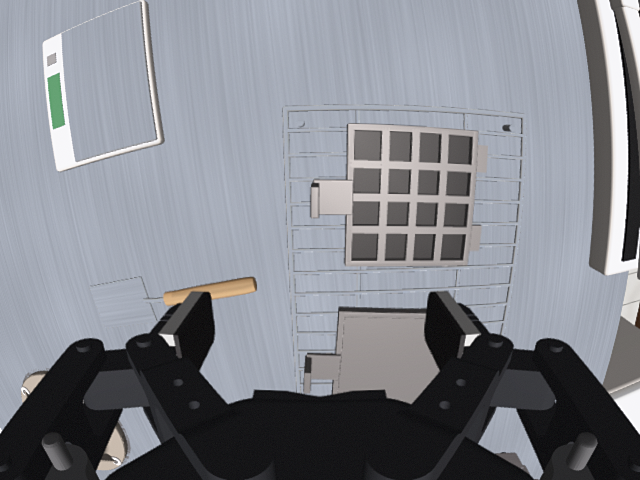

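Run:
```python
import cv2
t=cv2.imread("pics/w3.png")
cv2.imwrite("pics/z5.png",cv2.resize(t[110:280,300:500],(800,680)[:2] and (700,595),interpolation=cv2.INTER_CUBIC))
```

```text
(no output)
```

View pics/z5.png

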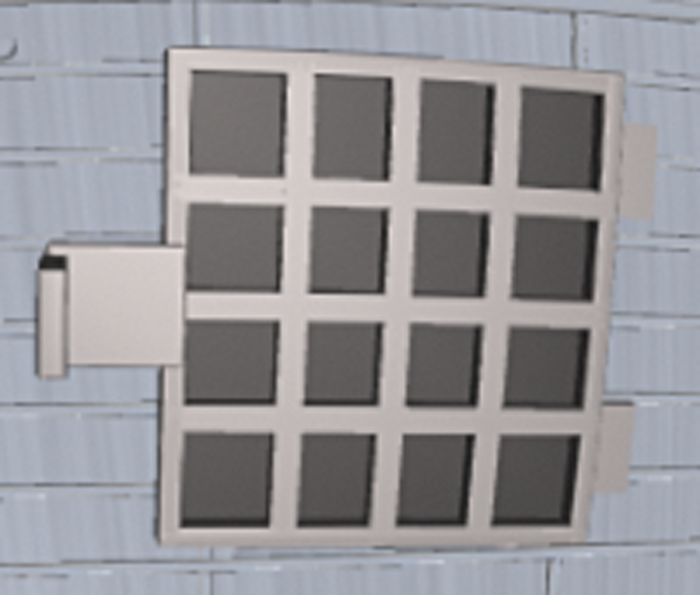

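Run:
```python
from h import *
k=dict(np.load("w3.npz")); o=get_obs(); print(o["eef_pos"],o["tool_rot"])
z=lambda u,v:(300+(u+.5)/3.5-.5,110+(v+.5)/3.5-.5)
C=[((620,74),(70,75,14)),((168,48),(-70,75,14)),((160,541),(-70,-75,14)),((585,542),(70,-75,14)),((40,268),(-106,15,51)),((66,268),(-98,15,51)),((64,376),(-98,-15,51)),((38,376),(-106,-15,51))]
W=[wat(k,z(*a),.022+l[2]/1e3) for a,l in C]
def r(p): return (tf(p,[l for _,l in C],.022)-np.array(W))[:,:2].ravel()*1e3
s=least_squares(r,[.589,.336,-.118]); print(s.x,np.degrees(s.x[2])); print(r(s.x).reshape(-1,2).round(1))
print(tf(s.x,[(-102,0,39)],.022), np.mean(W[4:],0))
```

```text
[0.49303599 0.339813   0.26725896] [-1.56736663e-04  9.98258341e-01 -5.89877474e-02 -8.39974765e-04]
[ 0.59083683  0.33813824 -0.12020825] -6.887425237220107
[[ 1.4  0.9]
 [-0.2  1.1]
 [-1.1 -1.4]
 [ 0.2 -0.4]
 [-0.8  0.6]
 [ 0.4  0.4]
 [ 0.6 -0.7]
 [-0.5 -0.5]]
[[0.48957289 0.35036998 0.061     ]] [0.48966352 0.35042426 0.073     ]
```

>>> {"op": "move_arm", "data": {
  "newtons": 25,
  "steps": [
    {"fingers":50,"translation":[-3.5,10.5,-40],"turn":0},
    {"fingers":50,"translation":[0,0,-60],"turn":0},
    {"fingers":50,"translation":[0,0,-60],"turn":0},
    {"fingers":50,"translation":[0,0,-40],"turn":0},
    {"fingers":50,"translation":[0,0,-15],"turn":0},
    {"fingers":50,"translation":[0,0,-7],"turn":0},
    {"fingers":50,"translation":[0,0,0],"turn":0}
  ]
}}

```text
t: 10.18
eef_pos: [0.4906, 0.3494, 0.0471]
tool_rot: [-0.001, 0.998, -0.06, 0.001]
contact_force: [0.5, 0.4, -0.6]
gripper_width: 0.586
```

>>> {"op": "move_arm", "data": {
  "newtons": 25,
  "steps": [
    {"fingers":0,"translation":[-1,1,-2],"turn":0},
    {"fingers":0,"translation":[0,0,0],"turn":0},
    {"fingers":0,"translation":[0,0,0],"turn":0},
    {"fingers":0,"translation":[0,0,0],"turn":0},
    {"fingers":0,"translation":[0,0,0],"turn":0}
  ]
}}

```text
t: 10.8
eef_pos: [0.4889, 0.3504, 0.0448]
tool_rot: [-0.0, 0.998, -0.06, 0.0]
contact_force: [-0.6, -1.7, 6.3]
gripper_width: 0.087
```

>>> {"op": "move_arm", "data": {
  "steps": [
    {"fingers":0,"translation":[0,0,5],"turn":0},
    {"fingers":0,"translation":[0,0,15],"turn":0},
    {"fingers":0,"translation":[0,0,20],"turn":0},
    {"fingers":0,"translation":[0,0,0],"turn":0}
  ]
}}

```text
t: 11.3
eef_pos: [0.4897, 0.3513, 0.0865]
tool_rot: [-0.001, 0.998, -0.059, 0.002]
contact_force: [-0.6, 0.5, -5.2]
gripper_width: 0.086
```

Run:
```python
from h import *
o=get_obs();print(o["contact_force"],o["torque"],o["gripper_width"])
k=calibration("wrist"); im=read_camera("wrist"); cv2.imwrite("pics/w4.png",im); np.savez("w4.npz",**k)
s=read_camera("side"); cv2.imwrite("pics/s4.png",cv2.resize(s[300:480,80:305],(750,600)))
```

```text
[-0.55765855  0.52340569 -5.16056795] [0.12187077 0.45303033 0.05908277] 0.08555337368326602
```

View pics/w4.png

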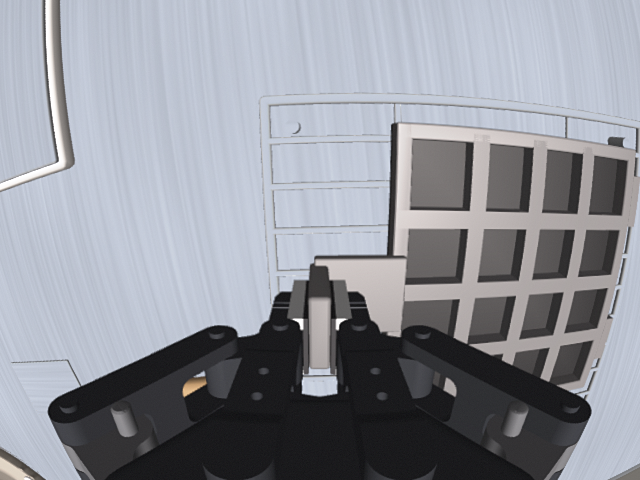

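View pics/s4.png

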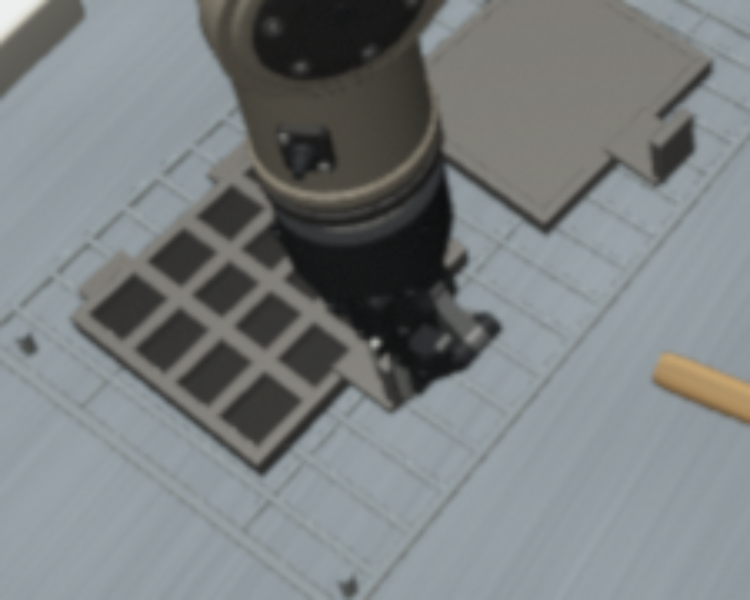

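Run:
```python
import cv2
t=cv2.imread("pics/w4.png")
cv2.imwrite("pics/z6.png",cv2.resize(t[110:410,290:640],(700,600),interpolation=cv2.INTER_CUBIC))
```

```text
(no output)
```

View pics/z6.png

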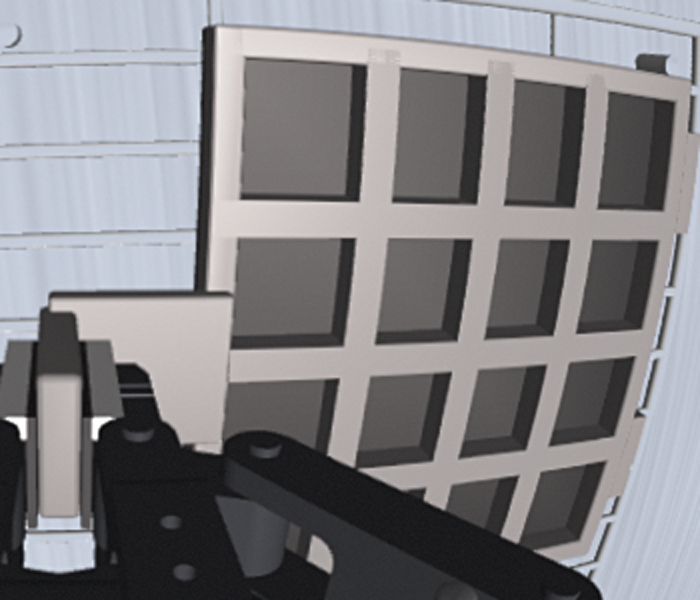

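```bash
cat >> h.py <<'E'
from scipy.spatial.transform import Rotation as Ro
def wproj(k,P):
    R=cv2.Rodrigues(np.asarray(k["rvec"]))[0]; M=k["camera_matrix"]
    X=np.asarray(P)@R.T+k["tvec"]; r=np.hypot(X[:,0],X[:,1]); th=np.arctan2(r,X[:,2])
    return M[:2,2]+X[:,:2]/r[:,None]*(th*M[0,0])[:,None]
def pose6(k,C,p0):
    px=np.array([c[0] for c in C],float); L=np.array([c[1] for c in C],float)/1e3
    W=lambda p:Ro.from_euler("ZYX",p[3:]).apply(L)+p[:3]
    f=lambda p:(wproj(k,W(p))-px).ravel()
    s=least_squares(f,p0,x_scale=[.01]*6,loss="soft_l1"); return s.x,f(s.x).reshape(-1,2)
E
python3 - <<'E'
from h import *
k=dict(np.load("w4.npz"))
z=lambda u,v:(290+(u+.5)/2-.5,110+(v+.5)/2-.5)
C=[((216,27),(-70,75,14)),((690,80),(70,75,14)),((585,555),(70,-75,14)),((40,375),(-106,15,51)),((80,375),(-98,15,51)),((42,515),(-106,-15,51)),((78,515),(-98,-15,51)),((232,294),(-64,18,18)),((50,294),(-104,18,18))]
C=[(z(*a),l) for a,l in C]
p,r=pose6(k,C,[.591,.338,.06,-.12,0,0]); print(p.round(4),np.degrees(p[3:]).round(2)); print(r.round(1))
o=get_obs();print(o["eef_pos"])
R=Ro.from_euler("ZYX",p[3:])
print("tab",R.apply([-.102,0,.039])+p[:3],"lug",R.apply([.086,0,0])+p[:3])
E
```

```text
[ 0.5899  0.3386  0.062  -0.1185 -0.0031  0.0104] [-6.79 -0.18  0.6 ]
[[-1.1 -0.1]
 [ 0.5  0.8]
 [-0.2 -1.4]
 [-1.8 -0.6]
 [ 1.4 -0.7]
 [-1.8  0.1]
 [ 1.3  0.1]
 [ 1.1  0.6]
 [-0.1  1. ]]
[0.48868261 0.35007592 0.08445766]
tab [0.48840092 0.35031499 0.100697  ] lug [0.67524869 0.32847693 0.06227813]
```

>>> {"op": "move_arm", "data": {
  "newtons": 25,
  "steps": [
    {"fingers":0,"translation":[0,0,-20],"turn":0},
    {"fingers":0,"translation":[0,0,-14],"turn":0},
    {"fingers":0,"translation":[0,0,-4],"turn":0},
    {"fingers":0,"translation":[0,0,-2],"turn":0},
    {"fingers":25,"translation":[0,0,0],"turn":0},
    {"fingers":25,"translation":[0,0,0],"turn":0},
    {"fingers":25,"translation":[0,0,14],"turn":0},
    {"fingers":25,"translation":[0,0,0],"turn":0}
  ]
}}

```text
t: 12.4
eef_pos: [0.4894, 0.3511, 0.0596]
tool_rot: [-0.001, 0.998, -0.06, 0.001]
contact_force: [-0.4, 0.7, 0.1]
gripper_width: 0.289
```

>>> {"op": "move_arm", "data": {
  "newtons": 20,
  "steps": [
    {"fingers":0,"translation":[0,0,0],"turn":0},
    {"fingers":0,"translation":[0,0,0],"turn":0},
    {"fingers":0,"translation":[0,0,0],"turn":0},
    {"fingers":0,"translation":[0,0,4],"turn":0},
    {"fingers":0,"translation":[0,0,4],"turn":0},
    {"fingers":0,"translation":[0,0,0],"turn":0}
  ]
}}

```text
t: 13.15
eef_pos: [0.4882, 0.3498, 0.0658]
tool_rot: [0.0, 0.998, -0.06, -0.0]
contact_force: [0.1, -0.9, -5.1]
gripper_width: 0.083
```

Run:
```python
from h import *
o=get_obs();print(o["eef_pos"],o["contact_force"],o["torque"],o["gripper_width"])
k=calibration("wrist"); im=read_camera("wrist"); cv2.imwrite("pics/w5.png",cv2.resize(im[110:410,290:640],(700,600),interpolation=cv2.INTER_CUBIC)); np.savez("w5.npz",**k)
```

```text
[0.48815561 0.34979438 0.06575102] [ 0.12539173 -0.94663069 -5.11229105] [0.06840076 0.43554653 0.03451915] 0.08281260574364001
```

View pics/w5.png

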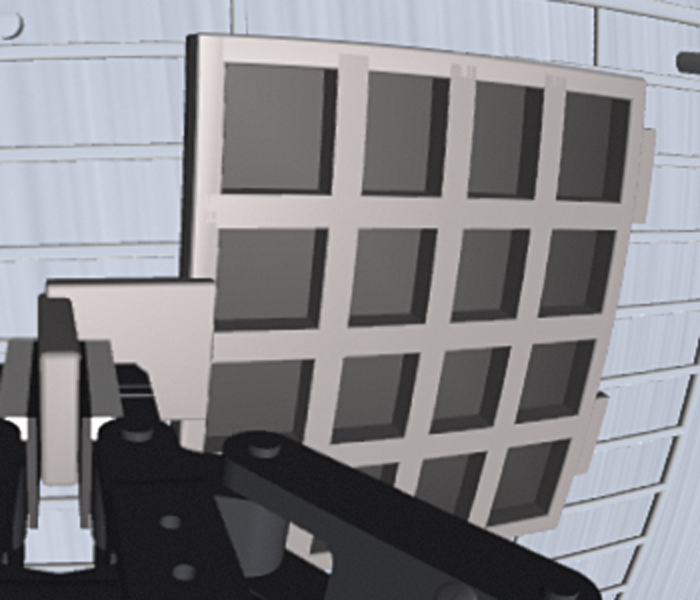

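Run:
```python
from h import *
k=dict(np.load("w5.npz"))
z=lambda u,v:(290+(u+.5)/2-.5,110+(v+.5)/2-.5)
C=[((200,36),(-70,75,14)),((645,80),(70,75,14)),((555,528),(70,-75,14)),((40,352),(-106,15,51)),((79,352),(-98,15,51)),((43,485),(-106,-15,51)),((78,485),(-98,-15,51)),((214,281),(-64,18,18)),((47,281),(-104,18,18)),((655,128),(86,60,5)),((606,395),(86,-30,5)),((586,475),(86,-60,5)),((641,222),(86,30,5))]
C=[(z(*a),l) for a,l in C]
p,r=pose6(k,C,[.591,.338,.03,-.12,0,0]); print(p.round(4),np.degrees(p[3:]).round(2)); print(r.round(1))
R=Ro.from_euler("ZYX",p[3:])
print("tab",R.apply([-.102,0,.039])+p[:3],"lug",R.apply([.086,0,0])+p[:3])
```

```text
[ 0.5865  0.3359  0.0249 -0.1174  0.033   0.0009] [-6.73  1.89  0.05]
[[-2.1 -0.6]
 [ 0.1 -0. ]
 [-0.1 -0.5]
 [-0.5 -0.2]
 [ 1.1 -0.5]
 [-1.2  0. ]
 [ 0.8 -0.3]
 [ 1.3  0.4]
 [-0.3  1.6]
 [-0.4  1.2]
 [ 0.6  0.2]
 [-0.4 -1.8]
 [ 0.9  0.7]]
tab [0.48649521 0.34766307 0.06723673] lug [0.67182391 0.32583301 0.02205133]
```

>>> {"op": "move_arm", "data": {
  "newtons": 20,
  "steps": [
    {"fingers":0,"translation":[0,0,5],"turn":0},
    {"fingers":0,"translation":[0,0,5],"turn":0},
    {"fingers":0,"translation":[0,0,0],"turn":0}
  ]
}}

```text
t: 13.58
eef_pos: [0.4889, 0.3505, 0.0767]
tool_rot: [-0.0, 0.998, -0.06, 0.0]
contact_force: [0.2, 0.1, -4.3]
gripper_width: 0.086
```

Run:
```python
from h import *
o=get_obs();print(o["eef_pos"],o["contact_force"],o["torque"],o["gripper_width"])
k=calibration("wrist"); im=read_camera("wrist"); cv2.imwrite("pics/w6.png",cv2.resize(im[110:410,290:640],(700,600),interpolation=cv2.INTER_CUBIC)); np.savez("w6.npz",**k)
```

```text
[0.48888086 0.3504617  0.07666083] [ 0.21558651  0.11867999 -4.29974196] [-0.00098768  0.39287214 -0.01602714] 0.08632592314886853
```

View pics/w6.png

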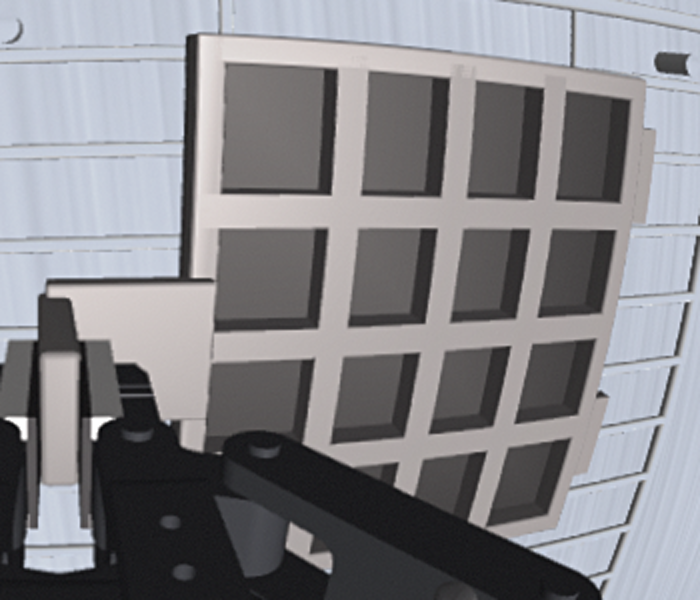

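>>> {"op": "move_arm", "data": {
  "newtons": 20,
  "steps": [
    {"fingers":0,"translation":[0,0,-10],"turn":0},
    {"fingers":0,"translation":[0,0,-5],"turn":0},
    {"fingers":0,"translation":[0,0,-3],"turn":0},
    {"fingers":0,"translation":[0,0,0],"turn":0},
    {"fingers":20,"translation":[0,0,0],"turn":0},
    {"fingers":20,"translation":[0,0,4],"turn":0},
    {"fingers":0,"translation":[0,0,0],"turn":0},
    {"fingers":0,"translation":[0,0,0],"turn":0},
    {"fingers":0,"translation":[0,0,0],"turn":0}
  ]
}}

```text
t: 14.75
eef_pos: [0.489, 0.3505, 0.0626]
tool_rot: [-0.0, 0.998, -0.06, 0.001]
contact_force: [-0.7, -0.9, 5.6]
gripper_width: 0.087
```

>>> {"op": "move_arm", "data": {
  "newtons": 20,
  "steps": [
    {"fingers":0,"translation":[0,0,3],"turn":0},
    {"fingers":0,"translation":[0,0,3],"turn":0},
    {"fingers":0,"translation":[0,0,3],"turn":0},
    {"fingers":0,"translation":[0,0,3],"turn":0},
    {"fingers":0,"translation":[0,0,0],"turn":0}
  ]
}}

```text
t: 15.38
eef_pos: [0.4882, 0.35, 0.074]
tool_rot: [0.0, 0.998, -0.059, -0.0]
contact_force: [-1.1, 0.5, -3.9]
gripper_width: 0.082
```

Run:
```python
from h import *
o=get_obs();print(o["eef_pos"],o["contact_force"],o["torque"],o["gripper_width"])
k=calibration("wrist"); im=read_camera("wrist"); cv2.imwrite("pics/w7.png",cv2.resize(im[110:410,290:640],(700,600),interpolation=cv2.INTER_CUBIC)); np.savez("w7.npz",**k)
```

```text
[0.48823325 0.35002213 0.07404114] [-1.07949239  0.469831   -3.94818305] [-0.01941271  0.38968269 -0.02223885] 0.08234100228051822
```

View pics/w7.png

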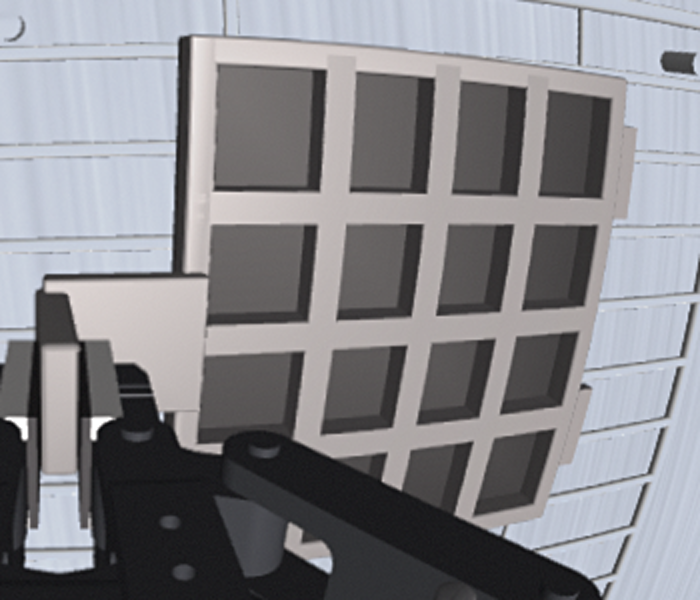

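Run:
```python
from h import *
k=dict(np.load("w7.npz"))
z=lambda u,v:(290+(u+.5)/2-.5,110+(v+.5)/2-.5)
C=[((190,37),(-70,75,14)),((626,81),(70,75,14)),((546,518),(70,-75,14)),((40,345),(-106,15,51)),((78,345),(-98,15,51)),((43,474),(-106,-15,51)),((78,474),(-98,-15,51)),((207,275),(-64,18,18)),((45,275),(-104,18,18)),((636,127),(86,60,5)),((591,386),(86,-30,5)),((572,463),(86,-60,5)),((625,217),(86,30,5))]
C=[(z(*a),l) for a,l in C]
p,r=pose6(k,C,[.591,.338,.03,-.12,0,0]); print(p.round(4),np.degrees(p[3:]).round(2)); print(r.round(1))
R=Ro.from_euler("ZYX",p[3:])
print("tab",R.apply([-.102,0,.039])+p[:3],"lug",R.apply([.086,0,0])+p[:3])
```

```text
[ 0.5856  0.3359  0.0267 -0.1163  0.0497 -0.0011] [-6.67  2.85 -0.06]
[[-0.8  0. ]
 [ 0.3 -1.2]
 [-1.7 -0.8]
 [-0.3 -0.5]
 [ 1.1 -0.9]
 [-0.9  0.3]
 [ 0.5 -0.3]
 [ 1.2  0.9]
 [-0.4  2.4]
 [ 0.   0.4]
 [ 0.7  0.5]
 [-0.1 -0.5]
 [ 0.2  0.8]]
tab [0.48634719 0.34753613 0.07075211] lug [0.67091796 0.32592618 0.02246504]
```

>>> {"op": "move_arm", "data": {
  "newtons": 20,
  "steps": [
    {"fingers":0,"translation":[0,0,4],"turn":0},
    {"fingers":0,"translation":[0,0,4],"turn":0},
    {"fingers":0,"translation":[0,0,4],"turn":0},
    {"fingers":0,"translation":[0,0,0],"turn":0}
  ]
}}

```text
t: 15.92
eef_pos: [0.4888, 0.3503, 0.0865]
tool_rot: [-0.0, 0.998, -0.059, 0.0]
contact_force: [0.2, -0.3, -3.8]
gripper_width: 0.085
```

Run:
```python
from h import *
o=get_obs();print(o["eef_pos"],o["contact_force"],o["torque"],o["gripper_width"])
k=calibration("wrist"); im=read_camera("wrist"); cv2.imwrite("pics/w8.png",cv2.resize(im[110:410,290:640],(700,600),interpolation=cv2.INTER_CUBIC)); np.savez("w8.npz",**k)
```

```text
[0.4887537  0.35033423 0.0864953 ] [ 0.16996581 -0.27994241 -3.80222873] [ 0.03199662  0.3241037  -0.01068298] 0.08472776142216058
```

View pics/w8.png

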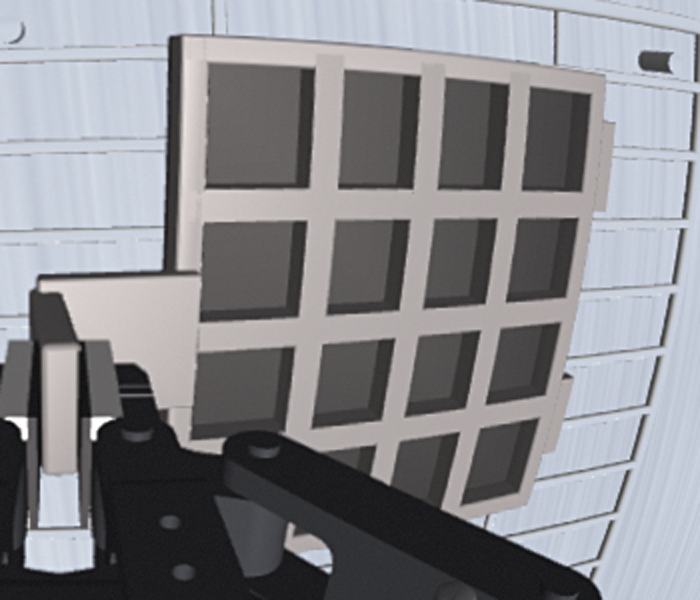

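Run:
```python
from h import *
k=dict(np.load("w8.npz"))
z=lambda u,v:(290+(u+.5)/2-.5,110+(v+.5)/2-.5)
C=[((182,37),(-70,75,14)),((605,76),(70,75,14)),((526,505),(70,-75,14)),((41,345),(-106,15,51)),((78,345),(-98,15,51)),((43,474),(-106,-15,51)),((78,474),(-98,-15,51)),((199,273),(-64,18,18)),((38,275),(-104,18,18)),((615,122),(86,60,5)),((572,374),(86,-30,5)),((554,451),(86,-60,5)),((605,210),(86,30,5))]
C=[(z(*a),l) for a,l in C]
p,r=pose6(k,C,[.591,.338,.03,-.12,0,0]); print(p.round(4),np.degrees(p[3:]).round(2)); print(r.round(1))
R=Ro.from_euler("ZYX",p[3:])
print("tab",R.apply([-.102,0,.039])+p[:3],"lug",R.apply([.086,0,0])+p[:3])
```

```text
[ 0.5835  0.337   0.0343 -0.1149  0.0948  0.01  ] [-6.58  5.43  0.57]
[[-1.  -0.3]
 [ 0.7 -0.4]
 [-0.  -0.8]
 [-0.7 -0. ]
 [ 1.1 -0.8]
 [-0.8  0.3]
 [ 0.4 -0.7]
 [ 1.2  0.5]
 [-0.1  2.2]
 [-0.1  0.3]
 [ 0.4  1.1]
 [-0.4 -0.8]
 [-0.3  0.7]]
tab [0.48628657 0.34777918 0.08277032] lug [0.66858688 0.3271384  0.02615267]
```

>>> {"op": "move_arm", "data": {
  "newtons": 20,
  "steps": [
    {"fingers":0,"translation":[0,0,8],"turn":0},
    {"fingers":0,"translation":[0,0,15],"turn":0},
    {"fingers":0,"translation":[0,0,20],"turn":0},
    {"fingers":0,"translation":[0,-5,20],"turn":0},
    {"fingers":0,"translation":[1,-12,20],"turn":-0.01},
    {"fingers":0,"translation":[2,-20,12],"turn":-0.01},
    {"fingers":0,"translation":[2,-27,5],"turn":-0.01},
    {"fingers":0,"translation":[3,-32,0],"turn":-0.013},
    {"fingers":0,"translation":[3,-35,0],"turn":-0.015},
    {"fingers":0,"translation":[3,-35,0],"turn":-0.015}
  ]
}}

```text
t: 17.23
eef_pos: [0.5026, 0.1819, 0.187]
tool_rot: [0.0, 0.995, -0.097, 0.0]
contact_force: [1.8, -0.1, -3.9]
gripper_width: 0.084
```

>>> {"op": "move_arm", "data": {
  "newtons": 20,
  "steps": [
    {"fingers":0,"translation":[3,-35,0],"turn":-0.015},
    {"fingers":0,"translation":[3,-35,0],"turn":-0.015},
    {"fingers":0,"translation":[3,-35,0],"turn":-0.015},
    {"fingers":0,"translation":[3,-35,0],"turn":-0.015},
    {"fingers":0,"translation":[3,-35,0],"turn":-0.015},
    {"fingers":0,"translation":[3,-35,0],"turn":-0.015},
    {"fingers":0,"translation":[3,-35,0],"turn":-0.01},
    {"fingers":0,"translation":[3,-30,0],"turn":-0.01},
    {"fingers":0,"translation":[2,-20,0],"turn":-0.01},
    {"fingers":0,"translation":[1,-10,0],"turn":0}
  ]
}}

```text
t: 18.48
eef_pos: [0.5292, -0.1223, 0.1864]
tool_rot: [0.0, 0.988, -0.156, 0.0]
contact_force: [-0.4, 1.0, -4.7]
gripper_width: 0.079
```

Run:
```python
from h import *
o=get_obs();print(o["eef_pos"],o["tool_rot"],o["contact_force"],o["torque"],o["gripper_width"])
k=calibration("wrist"); im=read_camera("wrist"); cv2.imwrite("pics/w9.png",im); np.savez("w9.npz",**k)
s=read_camera("side"); cv2.imwrite("pics/s9.png",s)
```

```text
[ 0.52922688 -0.12227918  0.18640832] [ 1.93925561e-04  9.87720187e-01 -1.56233138e-01  2.59575919e-05] [-0.42499574  1.01230835 -4.67268939] [0.25132041 0.33567385 0.05816537] 0.07931625463159116
```

View pics/w9.png

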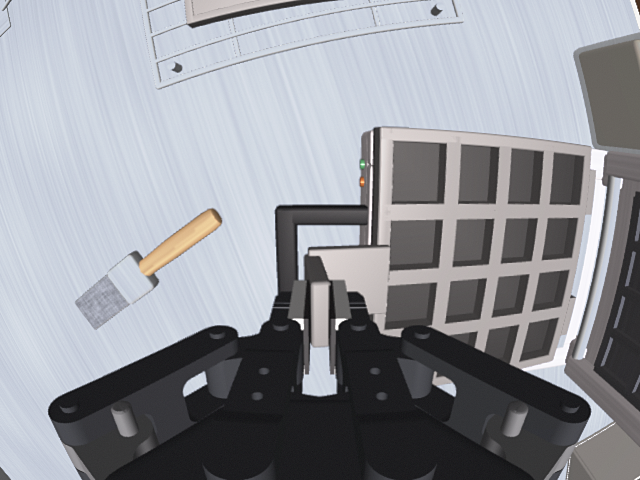

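View pics/s9.png

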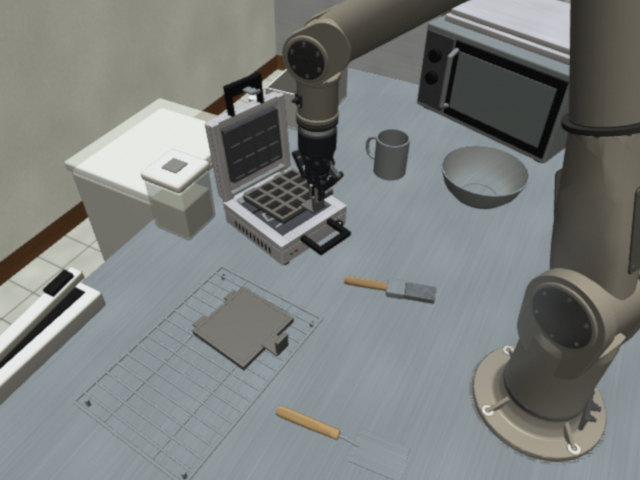

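>>> {"op": "move_arm", "data": {
  "newtons": 20,
  "steps": [
    {"fingers":0,"translation":[0,-12,0],"turn":0.01},
    {"fingers":0,"translation":[0,-14,-10],"turn":0},
    {"fingers":0,"translation":[0,-8,-10],"turn":0},
    {"fingers":0,"translation":[0,0,-5],"turn":0},
    {"fingers":0,"translation":[0,0,0],"turn":0}
  ]
}}

```text
t: 19.2
eef_pos: [0.5291, -0.1543, 0.1602]
tool_rot: [-0.0, 0.989, -0.15, -0.001]
contact_force: [0.4, 0.2, -4.9]
gripper_width: 0.085
```

Run:
```python
from h import *
o=get_obs();print(o["eef_pos"],o["tool_rot"],o["contact_force"],o["torque"],o["gripper_width"])
k=calibration("wrist"); im=read_camera("wrist"); cv2.imwrite("pics/w10.png",im); np.savez("w10.npz",**k)
cv2.imwrite("pics/w10z.png",cv2.resize(im[110:410,270:620],(700,600),interpolation=cv2.INTER_CUBIC))
```

```text
[ 0.5291132  -0.1542768   0.16023071] [-3.32153362e-04  9.88658126e-01 -1.50181281e-01 -7.63163981e-04] [ 0.35391776  0.23603434 -4.93039599] [0.14361793 0.34460779 0.03402031] 0.08469481972138335
```

View pics/w10z.png

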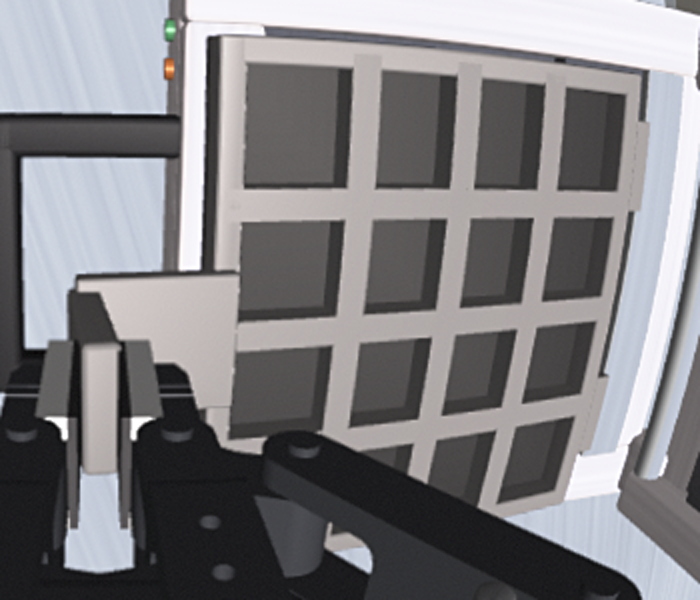

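Run:
```python
from h import *
k=dict(np.load("w10.npz"))
z=lambda u,v:(270+(u+.5)/2-.5,110+(v+.5)/2-.5)
C=[((222,37),(-70,75,14)),((643,76),(70,75,14)),((565,502),(70,-75,14)),((81,345),(-106,15,51)),((118,345),(-98,15,51)),((84,474),(-106,-15,51)),((118,474),(-98,-15,51)),((239,272),(-64,18,18)),((77,275),(-104,18,18)),((650,122),(86,60,5)),((609,375),(86,-30,5)),((641,210),(86,30,5))]
C=[(z(*a),l) for a,l in C]
p,r=pose6(k,C,[.63,-.18,.13,-.3,0.09,0]); print(p.round(4),np.degrees(p[3:]).round(2)); print(r.round(1))
R=Ro.from_euler("ZYX",p[3:])
P=lambda l:R.apply(np.array(l)/1e3)+p[:3]
c,s=np.cos(np.radians(-17.2)),np.sin(np.radians(-17.2))
def fr(w): d=w[:2]-[.648,-.193]; return (1e3*np.array([c*d[0]+s*d[1],-s*d[0]+c*d[1],w[2]])).round(1)
for n,l in [("tab",(-102,0,39)),("lug",(86,0,0)),("front",(-70,0,0)),("org",(0,0,0))]: print(n,P(l).round(4),fr(P(l)))
print("corner well",wat(k,z(264,27),.072),fr(wat(k,z(264,27),.072)),"maker front-left",fr(wat(k,z(188,22),.072)), "lipL",fr(wat(k,z(648,71),.072)))
print("tcp",fr(get_obs()["eef_pos"]))
```

```text
[ 0.6192 -0.1847  0.107  -0.2983  0.1052  0.0111] [-17.09   6.03   0.64]
[[-1.4 -0.4]
 [ 0.1 -0.4]
 [-1.  -0.2]
 [-0.4  0. ]
 [ 1.3 -0.8]
 [-1.1  0.3]
 [ 0.6 -0.8]
 [ 0.7  0.8]
 [ 0.1  2.2]
 [ 0.6  0.2]
 [ 0.2 -0.1]
 [-0.1  0.4]]
tab [ 0.526  -0.1566  0.1565] [-127.3   -1.2  156.5]
lug [ 0.701  -0.2099  0.098 ] [55.6 -0.5 98. ]
front [ 0.5527 -0.1643  0.1144] [-99.6  -0.8 114.4]
org [ 0.6192 -0.1847  0.107 ] [-29.9  -0.6 107. ]
corner well [ 0.60010824 -0.09503181  0.072     ] [-74.7  79.4  72. ] maker front-left [-98.8  80.2  72. ] lipL [81.1 77.6 72. ]
tcp [-124.7    2.   160.7]
```

>>> {"op": "move_arm", "data": {
  "newtons": 20,
  "steps": [
    {"fingers":0,"translation":[5,-1.5,-8],"turn":0},
    {"fingers":0,"translation":[6,-1.5,-10],"turn":0},
    {"fingers":0,"translation":[0,0,-8],"turn":0},
    {"fingers":0,"translation":[0,0,-5],"turn":0},
    {"fingers":0,"translation":[0,0,-2.5],"turn":0},
    {"fingers":0,"translation":[0,0,0],"turn":0}
  ]
}}

```text
t: 20.0
eef_pos: [0.5404, -0.1579, 0.1275]
tool_rot: [-0.0, 0.989, -0.15, -0.0]
contact_force: [0.3, 0.1, -4.3]
gripper_width: 0.081
```

Run:
```python
from h import *
o=get_obs();print(o["eef_pos"],o["tool_rot"],o["contact_force"],o["torque"],o["gripper_width"])
k=calibration("wrist"); im=read_camera("wrist"); cv2.imwrite("pics/w11.png",im); np.savez("w11.npz",**k)
cv2.imwrite("pics/w11z.png",cv2.resize(im[110:410,270:620],(700,600),interpolation=cv2.INTER_CUBIC))
s=read_camera("side"); cv2.imwrite("pics/s11.png",cv2.resize(s[80:280,200:450],(750,600)))
```

```text
[ 0.54044442 -0.15786248  0.12745029] [-1.84626875e-05  9.88620631e-01 -1.50430195e-01 -6.69436353e-05] [ 0.30774834  0.10787201 -4.28442368] [0.12313071 0.3535546  0.00325274] 0.08115067849993278
```

View pics/w11z.png

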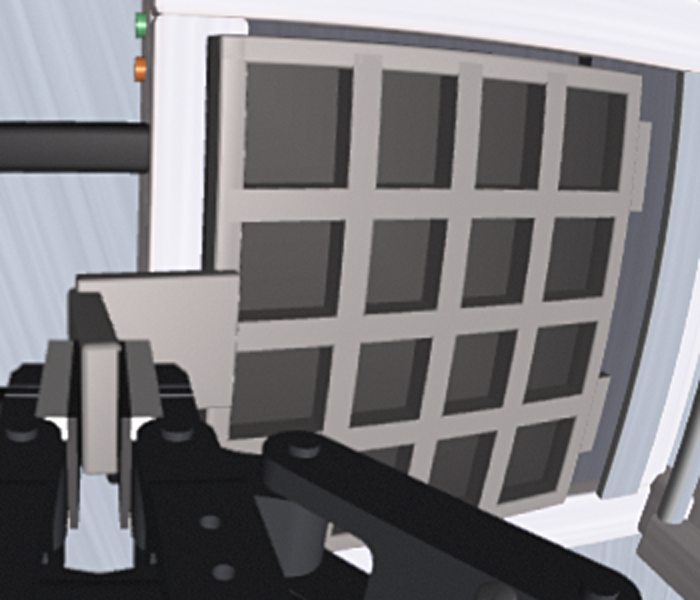

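View pics/s11.png

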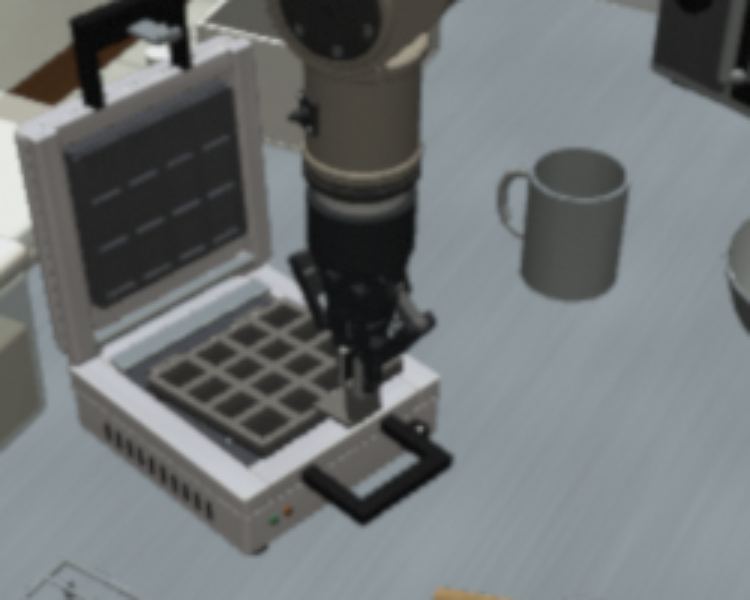

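>>> {"op": "move_arm", "data": {
  "newtons": 20,
  "steps": [
    {"fingers":0,"translation":[0,0,-2],"turn":0},
    {"fingers":0,"translation":[0,0,0],"turn":0},
    {"fingers":0,"translation":[3,-0.9,0],"turn":0},
    {"fingers":0,"translation":[3,-0.9,0],"turn":0},
    {"fingers":0,"translation":[3,-0.9,0],"turn":0},
    {"fingers":0,"translation":[2,-0.6,0],"turn":0},
    {"fingers":0,"translation":[0,0,0],"turn":0}
  ]
}}

```text
t: 20.98
eef_pos: [0.5517, -0.1612, 0.1254]
tool_rot: [-0.0, 0.989, -0.15, 0.0]
contact_force: [-0.6, -0.3, -4.4]
gripper_width: 0.084
```

Run:
```python
from h import *
o=get_obs();print(o["eef_pos"],o["tool_rot"],o["contact_force"],o["torque"],o["gripper_width"])
k=calibration("wrist"); im=read_camera("wrist"); cv2.imwrite("pics/w12.png",im); np.savez("w12.npz",**k)
cv2.imwrite("pics/w12z.png",cv2.resize(im[110:410,270:620],(700,600),interpolation=cv2.INTER_CUBIC))
```

```text
[ 0.55169966 -0.16119279  0.12543927] [-6.84605173e-05  9.88615268e-01 -1.50465435e-01  1.99845768e-05] [-0.61531827 -0.2559279  -4.37485564] [0.08497432 0.34897827 0.02796598] 0.08379915629334385
```

View pics/w12z.png

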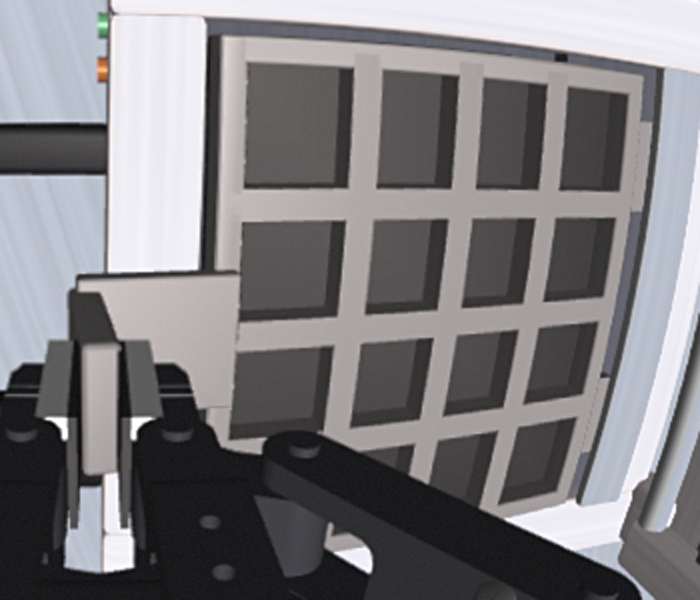

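Run:
```python
from h import *
k=dict(np.load("w12.npz"))
p=[.648,-.193,np.radians(-17.2)]
zz=lambda q:((q-[270,110]+.5)*2-.5).round(0)
P=[(76,60,72),(76,60,77),(76,-45,72),(76,-45,77),(79.3,60,68),(79.3,-30,68),(87,79,77),(-74,79,72),(76,79,72)]
for l,q in zip(P,wproj(k,tf(p,P,0))): print(l,zz(q))
R=cv2.Rodrigues(k["rvec"])[0]; print(-R.T@k["tvec"])
def fr(w): c,s=np.cos(p[2]),np.sin(p[2]); d=w[:2]-p[:2]; return (1e3*np.array([c*d[0]+s*d[1],-s*d[0]+c*d[1],w[2]])).round(1)
z=lambda u,v:(270+(u+.5)/2-.5,110+(v+.5)/2-.5)
print(fr(-R.T@k["tvec"]))
for uv in [(651,122),(609,376)]:
  for h in (.066,.070,.075): print(uv,h,fr(wat(k,z(*uv),h)))
print("lip edge lower at", fr(wat(k,z(648,180),.072)), "upper", fr(wat(k,z(656,180),.077)))
print(fr(wat(k,z(206,18),.072)))
```

```text
(76, 60, 72) [649. 121.]
(76, 60, 77) [658. 123.]
(76, -45, 72) [598. 416.]
(76, -45, 77) [606. 423.]
(79.3, 60, 68) [648. 120.]
(79.3, -30, 68) [608. 373.]
(87, 79, 77) [685.  68.]
(-74, 79, 72) [207.  20.]
(76, 79, 72) [653.  63.]
[ 0.57002083 -0.09721177  0.26926201]
[-102.8   68.4  269.3]
(651, 122) 0.066 [82.6 59.4 66. ]
(651, 122) 0.07 [78.9 59.6 70. ]
(651, 122) 0.075 [74.4 59.8 75. ]
(609, 376) 0.066 [ 81.8 -32.1  66. ]
(609, 376) 0.07 [ 78.2 -30.1  70. ]
(609, 376) 0.075 [ 73.6 -27.6  75. ]
lip edge lower at [78.5 40.5 72. ] upper [77.7 41.4 77. ]
[-74.3  79.6  72. ]
```

>>> {"op": "move_arm", "data": {
  "newtons": 20,
  "steps": [
    {"fingers":0,"translation":[2,-0.6,0],"turn":0},
    {"fingers":0,"translation":[2,-0.6,0],"turn":0},
    {"fingers":0,"translation":[0,0,0],"turn":0}
  ]
}}

```text
t: 21.4
eef_pos: [0.5558, -0.1624, 0.1255]
tool_rot: [-0.0, 0.989, -0.15, 0.0]
contact_force: [-0.1, 0.3, -3.8]
gripper_width: 0.087
```

Run:
```python
from h import *
o=get_obs();print(o["eef_pos"],o["tool_rot"],o["contact_force"],o["torque"],o["gripper_width"])
k=calibration("wrist"); im=read_camera("wrist"); cv2.imwrite("pics/w13.png",im); np.savez("w13.npz",**k)
cv2.imwrite("pics/w13z.png",cv2.resize(im[110:410,270:620],(700,600),interpolation=cv2.INTER_CUBIC))
```

```text
[ 0.55575963 -0.16243499  0.12552856] [-2.66706182e-05  9.88616937e-01 -1.50454432e-01  1.20990274e-04] [-0.10982692  0.27383182 -3.80929805] [ 0.15337432  0.39676056 -0.02117152] 0.0872046554066127
```

View pics/w13z.png

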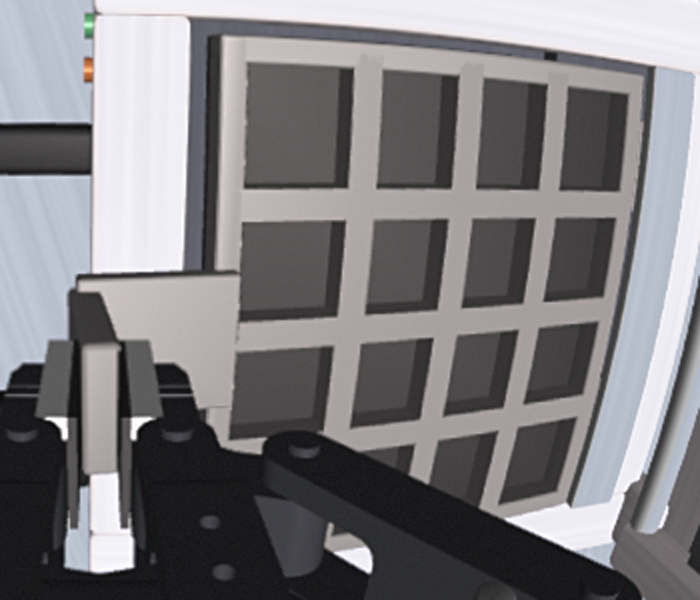

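>>> {"op": "move_arm", "data": {
  "newtons": 20,
  "steps": [
    {"fingers":0,"translation":[-0.4,0.1,-2],"turn":0},
    {"fingers":0,"translation":[-0.5,0.15,-2],"turn":0},
    {"fingers":0,"translation":[-0.5,0.15,-2],"turn":0},
    {"fingers":0,"translation":[-0.5,0.15,-2],"turn":0},
    {"fingers":0,"translation":[-0.5,0.15,-2],"turn":0},
    {"fingers":0,"translation":[0,0,0],"turn":0}
  ]
}}

```text
t: 22.2
eef_pos: [0.5531, -0.1617, 0.1154]
tool_rot: [-0.0, 0.989, -0.15, -0.0]
contact_force: [-0.3, 0.5, -3.5]
gripper_width: 0.086
```

Run:
```python
from h import *
o=get_obs();print(o["eef_pos"],o["tool_rot"],o["contact_force"],o["torque"],o["gripper_width"])
k=calibration("wrist"); im=read_camera("wrist"); cv2.imwrite("pics/w14.png",im); np.savez("w14.npz",**k)
cv2.imwrite("pics/w14z.png",cv2.resize(im[110:410,270:620],(700,600),interpolation=cv2.INTER_CUBIC))
```

```text
[ 0.55305754 -0.16165373  0.1153824 ] [-2.88817957e-05  9.88618975e-01 -1.50441074e-01 -6.99516398e-05] [-0.29087968  0.52605191 -3.5344394 ] [ 0.10735173  0.34268263 -0.04099673] 0.08604031485351128
```

View pics/w14z.png

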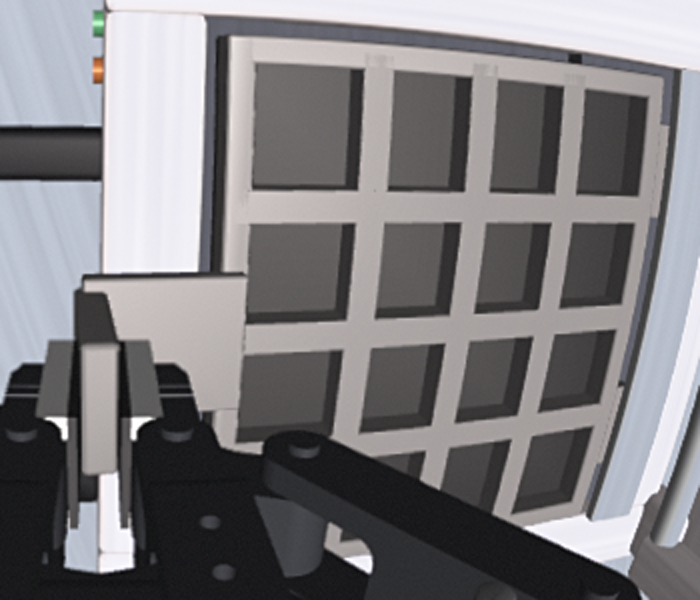

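```bash
cat > f.py <<'E'
from h import *
def run(kf,C,off=270):
    k=dict(np.load(kf)); z=lambda u,v:(off+(u+.5)/2-.5,110+(v+.5)/2-.5)
    C=[(z(*a),l) for a,l in C]
    p,r=pose6(k,C,[.63,-.18,.1,-.3,0.09,0]); print(np.degrees(p[3:]).round(2)); print(np.abs(r).max(1).round(1))
    R=Ro.from_euler("ZYX",p[3:]); P=lambda l:R.apply(np.array(l)/1e3)+p[:3]
    c,s=np.cos(np.radians(-17.2)),np.sin(np.radians(-17.2))
    def fr(w): d=w[:2]-[.648,-.193]; return (1e3*np.array([c*d[0]+s*d[1],-s*d[0]+c*d[1],w[2]])).round(1)
    for n,l in [("tab",(-102,0,39)),("lug",(86,0,0)),("front",(-70,0,0)),("org",(0,0,0))]: print(n,fr(P(l)))
    print("wellcorner", )
    return fr,k,z
E
python3 - <<'E'
from f import *
C=[((233,37),(-70,75,14)),((664,77),(70,75,14)),((584,514),(70,-75,14)),((81,345),(-106,15,51)),((118,345),(-98,15,51)),((84,474),(-106,-15,51)),((118,474),(-98,-15,51)),((246,273),(-64,18,18)),((82,275),(-104,18,18)),((668,126),(86,60,5)),((622,386),(86,-30,5)),((657,217),(86,30,5))]
fr,k,z=run("w14.npz",C)
print(fr(wat(k,z(206,18),.072)), fr(get_obs()["eef_pos"]))
E
```

```text
[-17.41   3.94   0.47]
[2.6 1.4 4.4 0.4 1.6 1.4 0.5 1.2 1.8 0.9 1.3 0.8]
tab [-101.8   -0.7  112.7]
lug [83.1 -1.1 60.9]
front [-72.5  -0.5  71.6]
org [-2.7 -0.7 66.8]
wellcorner
[-74.4  79.1  72. ] [-99.9   1.9 115.5]
```

>>> {"op": "move_arm", "data": {
  "newtons": 20,
  "steps": [
    {"fingers":0,"translation":[-0.5,0.15,-2],"turn":0},
    {"fingers":0,"translation":[-0.5,0.15,-2],"turn":0},
    {"fingers":0,"translation":[-0.5,0.15,-2],"turn":0},
    {"fingers":0,"translation":[-0.5,0.15,-2],"turn":0},
    {"fingers":0,"translation":[-0.3,0.1,-2],"turn":0},
    {"fingers":0,"translation":[0,0,0],"turn":0}
  ]
}}

```text
t: 23.0
eef_pos: [0.5507, -0.1609, 0.1054]
tool_rot: [-0.0, 0.989, -0.15, -0.0]
contact_force: [-1.3, 0.4, -1.4]
gripper_width: 0.089
```

Run:
```python
from h import *
o=get_obs();print(o["eef_pos"],o["tool_rot"],o["contact_force"],o["torque"],o["gripper_width"])
k=calibration("wrist"); im=read_camera("wrist"); cv2.imwrite("pics/w15.png",im); np.savez("w15.npz",**k)
cv2.imwrite("pics/w15z.png",cv2.resize(im[110:410,270:620],(700,600),interpolation=cv2.INTER_CUBIC))
```

```text
[ 0.55069161 -0.16090181  0.10540384] [-2.71818640e-05  9.88626510e-01 -1.50391510e-01 -1.30765737e-04] [-1.25282328  0.41932502 -1.3684004 ] [ 0.15352488  0.34999488 -0.0342615 ] 0.08888720434261087
```

View pics/w15z.png

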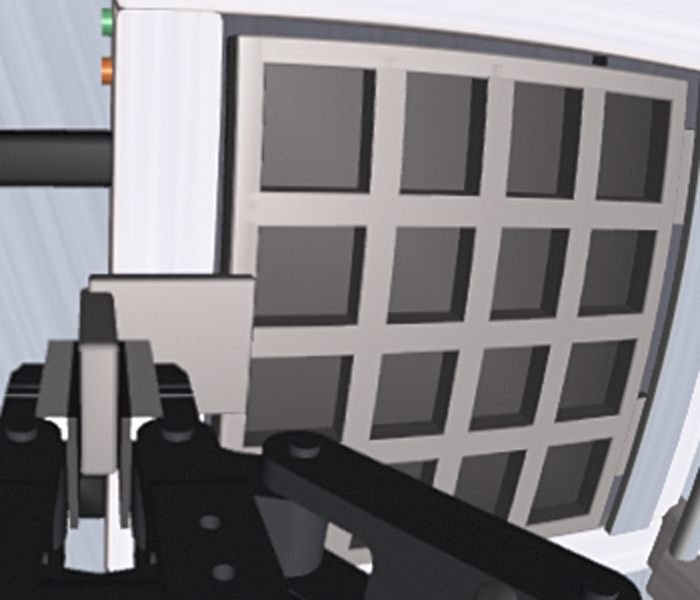

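Run:
```python
from f import *
C=[((242,37),(-70,75,14)),((687,82),(70,75,14)),((606,526),(70,-75,14)),((81,345),(-106,15,51)),((118,345),(-98,15,51)),((84,474),(-106,-15,51)),((118,474),(-98,-15,51)),((254,276),(-64,18,18)),((91,276),(-104,18,18)),((694,130),(86,60,5)),((644,397),(86,-30,5)),((682,222),(86,30,5))]
fr,k,z=run("w15.npz",C)
print(fr(wat(k,z(221,14),.072)), fr(get_obs()["eef_pos"]))
```

```text
[-17.32   0.75   0.52]
[2.3 0.7 6.4 0.4 1.6 1.2 0.7 1.3 1.4 0.9 1.4 1.1]
tab [-103.5   -0.9  102.2]
lug [83.9 -1.  60.7]
front [-72.1  -0.7  62.8]
org [-2.1 -0.8 61.9]
wellcorner
[-74.7  79.6  72. ] [-102.4    1.9  105.5]
```

>>> {"op": "move_arm", "data": {
  "newtons": 20,
  "steps": [
    {"fingers":0,"translation":[0,0,-1],"turn":0},
    {"fingers":0,"translation":[0,0,-1],"turn":0},
    {"fingers":0,"translation":[0,0,0],"turn":0}
  ]
}}

```text
t: 23.42
eef_pos: [0.5508, -0.161, 0.1034]
tool_rot: [-0.0, 0.989, -0.15, -0.0]
contact_force: [-1.9, 0.6, -1.9]
gripper_width: 0.083
```

>>> {"op": "move_arm", "data": {
  "newtons": 20,
  "steps": [
    {"fingers":0,"translation":[0,0,-1],"turn":0},
    {"fingers":0,"translation":[0,0,-0.5],"turn":0},
    {"fingers":0,"translation":[0,0,0],"turn":0}
  ]
}}

```text
t: 23.8
eef_pos: [0.5509, -0.161, 0.1029]
tool_rot: [0.0, 0.989, -0.151, 0.0]
contact_force: [-5.0, 1.4, 6.7]
gripper_width: 0.081
```

>>> {"op": "move_arm", "data": {
  "newtons": 20,
  "steps": [
    {"fingers":0,"translation":[-0.5,0.15,0.3],"turn":0},
    {"fingers":12,"translation":[0,0,0],"turn":0},
    {"fingers":20,"translation":[0,0,0],"turn":0},
    {"fingers":30,"translation":[0,0,0],"turn":0}
  ]
}}

```text
t: 24.3
eef_pos: [0.5506, -0.1609, 0.1023]
tool_rot: [-0.0, 0.989, -0.15, 0.0]
contact_force: [0.4, -0.0, -0.3]
gripper_width: 0.35
```

Run:
```python
from h import *
o=get_obs();print(o["eef_pos"],o["contact_force"],o["gripper_width"])
k=calibration("wrist"); im=read_camera("wrist"); cv2.imwrite("pics/w16.png",im); np.savez("w16.npz",**k)
cv2.imwrite("pics/w16z.png",cv2.resize(im[110:410,270:620],(700,600),interpolation=cv2.INTER_CUBIC))
```

```text
[ 0.55057435 -0.16089233  0.10226345] [ 0.36962143 -0.02504769 -0.29755332] 0.3500778608488908
```

View pics/w16z.png

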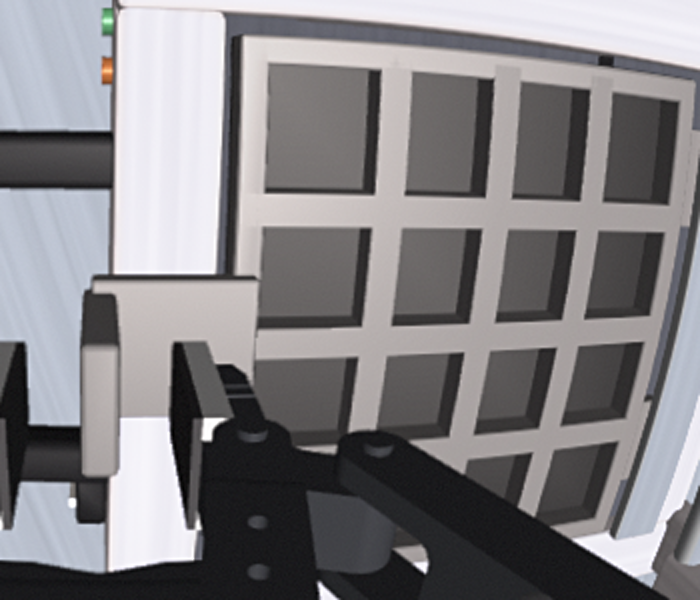

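>>> {"op": "move_arm", "data": {
  "steps": [
    {"fingers":30,"translation":[0,0,10],"turn":0},
    {"fingers":30,"translation":[0,0,25],"turn":0},
    {"fingers":30,"translation":[-5,0,40],"turn":0},
    {"fingers":30,"translation":[-15,0,50],"turn":0},
    {"fingers":30,"translation":[-25,0,50],"turn":0},
    {"fingers":30,"translation":[0,0,0],"turn":0},
    {"fingers":30,"translation":[0,0,0],"turn":0}
  ]
}}

```text
t: 25.22
eef_pos: [0.5052, -0.1609, 0.2775]
tool_rot: [0.0, 0.989, -0.151, 0.0]
contact_force: [0.2, -0.7, -0.8]
gripper_width: 0.351
```

Run:
```python
from h import *
o=get_obs();print(o["eef_pos"],o["contact_force"],o["gripper_width"])
k=calibration("wrist"); im=read_camera("wrist"); cv2.imwrite("pics/w17.png",im); np.savez("w17.npz",**k)
cv2.imwrite("pics/w17z.png",cv2.resize(im[100:300,330:563],(700,600),interpolation=cv2.INTER_CUBIC))
s=read_camera("side"); cv2.imwrite("pics/s17.png",s)
```

```text
[ 0.50521947 -0.16090991  0.27752363] [ 0.17038509 -0.71136942 -0.75564627] 0.35073731460315616
```

View pics/w17.png

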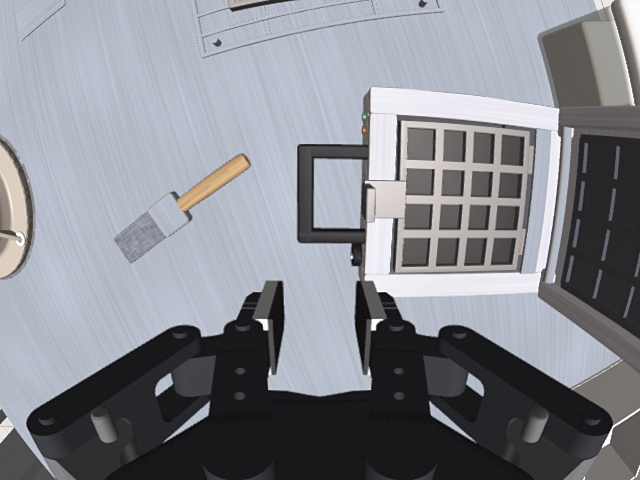

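View pics/s17.png

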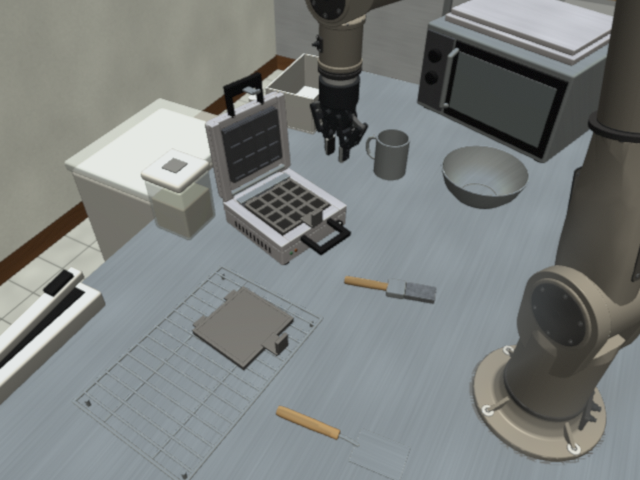

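View pics/w17z.png

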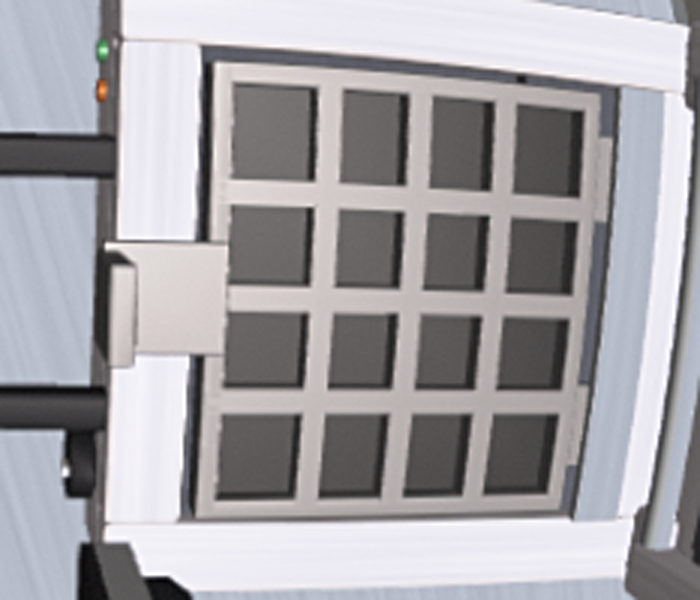

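Run:
```python
from f import *
k=dict(np.load("w17.npz")); s=3.0; z=lambda u,v:(330+(u+.5)/s-.5,100+(v+.5)/s-.5)
C=[((215,63),(-70,75,14)),((600,95),(70,75,14)),((557,511),(70,-75,14)),((198,515),(-70,-75,14)),((111,264),(-106,15,51)),((136,264),(-98,15,51)),((109,366),(-106,-15,51)),((132,366),(-98,-15,51)),((228,243),(-64,18,18)),((223,354),(-64,-18,18))]
C=[(z(*a),l) for a,l in C]
M=[((202,46),(-74,79,72)),((181,519),(-74,-79,72)),((572,517),(76,-79,74.5)),((618,88),(76,79,77))]
M=[(z(*a),l) for a,l in M]
p,r=pose6(k,C,[.645,-.19,.062,-.3,0,0]);print("plate",p.round(4),np.degrees(p[3:]).round(2));print(np.abs(r).max(1).round(1))
m=p
def fitm():
    f=lambda q:np.concatenate([wproj(k,tf(q,[l],0))[0]-px for px,l in M])
    s=least_squares(f,[.648,-.193,-.3],x_scale=.01);return s.x,f(s.x)
q,rr=fitm();print("maker",q,np.degrees(q[2]),rr.round(1))
for o in (q,[.648,-.193,np.radians(-17.2)]):
    c,s_=np.cos(o[2]),np.sin(o[2]);d=p[:2]-o[:2];print("plate in maker mm",(c*d[0]+s_*d[1])*1e3,(-s_*d[0]+c*d[1])*1e3,p[2]*1e3)
# tilt-zero fit at z=62
f=lambda t:np.concatenate([wproj(k,tf(t,[l],.062))[0]-px for px,l in C])
t=least_squares(f,q,x_scale=.01);print("flat fit",t.x,np.abs(t.fun).reshape(-1,2).max(1).round(1))
for o in (q,[.648,-.193,np.radians(-17.2)]):
    c,s_=np.cos(o[2]),np.sin(o[2]);d=t.x[:2]-o[:2];print((c*d[0]+s_*d[1])*1e3,(-s_*d[0]+c*d[1])*1e3)
```

```text
plate [ 0.6481 -0.1944  0.0583 -0.3028 -0.0232  0.0026] [-17.35  -1.33   0.15]
[0.5 0.3 0.4 1.2 0.5 0.4 0.7 0.7 0.6 0.6]
maker [ 0.6480028  -0.19301854 -0.30962899] -17.740434356714754 [ 0.4 -0.5  0.1  1.3 -0.9  0.5  0.5 -1.2]
plate in maker mm 0.517620164163185 -1.2379637026920012 58.33131047520033
plate in maker mm 0.5140750292445087 -1.2596698423425874 58.33131047520033
flat fit [ 0.64663488 -0.19323019 -0.30502346] [1.1 0.3 0.1 1.6 0.4 0.9 0.6 1.  0.6 0.4]
-1.2383824811086754 -0.6184019135887219
-1.236005658849834 -0.6235726124493423
```

>>> {"op": "move_arm", "data": {
  "steps": [
    {"fingers":30,"translation":[20,-15,0],"turn":0},
    {"fingers":30,"translation":[35,-25,0],"turn":0},
    {"fingers":30,"translation":[35,-35,0],"turn":0},
    {"fingers":30,"translation":[20,-25,0],"turn":0},
    {"fingers":30,"translation":[0,0,0],"turn":0},
    {"fingers":30,"translation":[0,0,0],"turn":0}
  ]
}}

```text
t: 26.08
eef_pos: [0.6149, -0.2597, 0.2758]
tool_rot: [-0.001, 0.989, -0.15, -0.001]
contact_force: [-0.2, 0.1, -0.7]
gripper_width: 0.354
```

Run:
```python
from h import *
o=get_obs();print(o["eef_pos"],o["contact_force"],o["joint_vel"].round(3))
k=calibration("wrist"); im=read_camera("wrist"); cv2.imwrite("pics/w18.png",im); np.savez("w18.npz",**k)
```

```text
[ 0.61492584 -0.25967149  0.2758272 ] [-0.19251373  0.08032098 -0.71029051] [-0.003 -0.025 -0.01   0.01   0.     0.001  0.001]
```

View pics/w18.png

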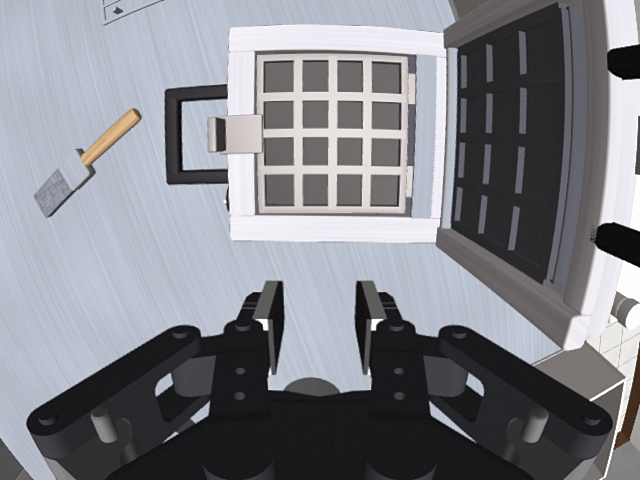

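Run:
```python
import cv2
im=cv2.imread("pics/w18.png")
cv2.imwrite("pics/w18z.png",cv2.resize(im[40:240,200:433],(699,600),interpolation=cv2.INTER_CUBIC))
```

```text
(no output)
```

View pics/w18z.png

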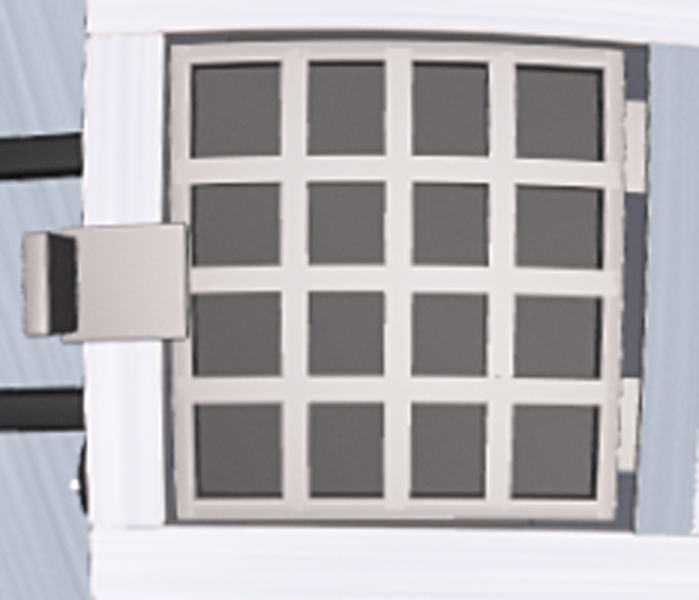

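Run:
```python
from h import *
k1=dict(np.load("w17.npz"));k2=dict(np.load("w18.npz")); s=3.0
z1=lambda u,v:(330+(u+.5)/s-.5,100+(v+.5)/s-.5); z2=lambda u,v:(200+(u+.5)/s-.5,40+(v+.5)/s-.5)
C=[(k1,z1(*a),l) for a,l in [((215,63),(-70,75,14)),((600,95),(70,75,14)),((557,511),(70,-75,14)),((198,515),(-70,-75,14)),((111,264),(-106,15,51)),((136,264),(-98,15,51)),((109,366),(-106,-15,51)),((132,366),(-98,-15,51)),((228,243),(-64,18,18)),((223,354),(-64,-18,18))]]
C+=[(k2,z2(*a),l) for a,l in [((171,45),(-70,75,14)),((623,49),(70,75,14)),((616,520),(70,-75,14)),((179,521),(-70,-75,14)),((23,232),(-106,15,51)),((48,232),(-98,15,51)),((23,334),(-106,-15,51)),((48,334),(-98,-15,51)),((186,224),(-64,18,18)),((187,340),(-64,-18,18))]]
def f(p):
    R=Ro.from_euler("ZYX",p[3:]);return np.concatenate([wproj(k,(R.apply(np.array(l)/1e3)+p[:3])[None])[0]-px for k,px,l in C])
r=least_squares(f,[.647,-.193,.062,-.3,0,0],x_scale=.01,loss="soft_l1")
J=r.jac;cov=np.linalg.inv(J.T@J)
print(r.x.round(4),np.degrees(r.x[3:]).round(2),"sd",np.degrees(np.sqrt(np.diag(cov))[3:]).round(2));print(np.abs(f(r.x)).reshape(-1,2).max(1).round(1))
```

```text
[ 0.6467 -0.1933  0.062  -0.3019 -0.0072 -0.0038] [-17.3   -0.41  -0.22] sd [0.2  0.5  0.57]
[1.1 0.5 0.6 1.5 0.8 0.3 1.  0.5 0.2 0.3 0.1 0.5 0.3 1.1 0.3 0.6 1.  1.
 0.7 0.4]
```

Run:
```python
from station import *
print(get_obs()["t"]); print(hand_in())
```

```text
26.125
the job is handed in; nothing more can be done
None
```

The job is done and handed in at 26.1 s. The lid is open, and the waffle plate is home in the well and released.

- **Lid:** I pressed the catch button with the shut fingers and steadied the lid to about 1.04 rad, past half way. It then finished opening by itself and stayed up.
- **Plate:** I gripped the tab near its top at 20 N so the rear sagged about 6°. The rear lugs went under the lip, and I lowered the front by hand in 2 mm steps until it touched. Then I opened the fingers and withdrew.
- **Position check:** A fit over two wrist views taken after release put the plate's origin at z 62.0 mm. It lay within about 1 mm of the seat in x and y, with tilt −0.4° ± 0.5°. Both lugs show under the lip.
- **Check that disagreed:** A fit from one wrist view alone gave −1.3° tilt and z 58 mm. One view measures depth poorly, so I went by the two-view fit.
- **Other things:** In the last side picture the flat plate, spatula, brush and measuring cup look as they did at the start. I compared these by eye only. The robot was touching nothing.

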